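# Uncap the fuel-gas outlet

### The arm

A 6-joint arm with a two-finger parallel gripper is mounted at the origin on a cart in front of the work surface, level with it; the furniture and walls round the work are solid. World frame = base frame: x ahead of the robot, y to its left, z up, the work surface at z = 0. Lengths are in m, angles in rad, forces in N, time in s.
With the tool pointing down it reaches from about 0.35 to 0.875 m from the base axis. Payload 4.2 kg.
Tool frame: the origin (TCP) lies between the finger pads; the fingertips stand 25 mm ahead of it and the grasp point (between the pads) lies 6 mm ahead of it (arm.tips_ahead is the distance from the TCP to the fingertips, in m); x points along the fingers, y is the direction in which the jaws open and shut, and the axes are right-handed (so a half turn about x gives the same grasp; the last joint's range is limited). The gripper opens to 87 mm and grips with 3 to 60 N. Pads are 19 mm wide; open, the fingers measure 117 mm over their backs; the gripper's body (75 mm by 190 mm) begins 51 mm behind the grasp point.
Start: joints at [-0.961, 0.385, 0.008, 0, -1.194, -0.259], TCP at [0.215, -0.587, 0.248] pointing down, gripper open.
Joint ranges: [-3.14, 3.14], [-1.21, 2.06], [-1.07, 1.41], [-3.16, 2.05], [-2.99, -0.16], [-3.1, 3.1]. Speed limits (rad/s): [2.79, 2.79, 3.14, 3.14, 3.14, 3.14].

### API

Orientations are given as a rotation vector (axis times angle).
In Python, from bench import arm gives the robot as it stands. The module is installed in compiled form; this text tells all that it offers.
- The arm moves only by the tool step_arm, never from a script. Its argument "rows" is a list of rows, each an object of numbers: "rx", "ry", "rz": the turn, a rotation vector about the world's x, y, z in degrees; "tx", "ty", "tz": the shift along the world's x, y, z in m; "claw": the finger opening in m, from 0 to 0.087. A call has exactly 8 rows; each row shifts and turns the pose as measured when the row begins; what a row does not reach is not made up. A row lasts 1/10 s, in which the tool goes at most 50 mm and 8.59 degrees, less where a joint would pass 70% of its speed; a pose out of reach is approached as far as the arm can. A call is refused whole if a number of a shift passes 0.05 or a number of a turn 8.59, either way. A call with a gripper value outside its range is refused whole. The fingers move at their own pace and stop on an object; "force" is the grip in N (left out, the last holds). Time passes only in rows, so rows that do not move let the fingers close, or fill a call up. It gives the time, the measured TCP pose, the force and the opening at its end, in the units of the state.
- arm.get_state(): the state, without advancing time (a new reading comes with each control period).
- arm.read_camera(name): name is "scene" or "side" or "wrist"; returns the picture (480x640x3 uint8, red, green, blue); there is no depth.
- arm.calibration(name): a dict with "vfov" (degrees; the focal length in pixels is half the picture's height over the tangent of half this angle, whatever the lens; pixels are square), "cx", "cy" (the principal point, pixels), "D" ([k1, k2, p1, p2, k3] as OpenCV has them; the pictures are not rectified), "extrinsics" (4x4, takes a point from world to camera coordinates). Camera axes: x right, y up, looking along -z (the intrinsics and any distortion apply to the point x, -y, -z); pixel columns grow to the right and rows downward; lengths in m; the calibration is good to about 2 mm. A picture is of the moment at which its call begins: read the wrist's pose just before it. calibration takes no time and is no camera call; for the wrist camera it gives the pose at the moment of the call.
- arm.sign_off(): hands the job in, once; it reports no verdict.
Trained networks look in the newest picture that a camera, given by its name, has taken for a name from the list of things; names that differ only in an ending like _2 or _b are one class to them, and where a whole thing is asked for, a point or a joint stands for the part that bears it (a point fixed in the world has none). Each returns a list of dicts, best first, with "confidence" (0 to 1); they miss things now and then, are a little off and sometimes report something else, mostly with a low value. They report only what shows in the picture. A call takes as long as a camera call. They do not tell look-alikes from the thing itself.
- arm.find_in(target, camera): "point" ([x, y, z] in m, in the coordinates of the camera as it stood for that picture, good to about 4 mm: the middle of the surface that is visible of it).
- arm.place_of(target, camera): "point" ([x, y, z] in m, in the coordinates of the camera as it stood for that picture, good to about 4 mm: a listed point, or the origin of a listed thing).
The state is a dict: "time_s": time; "joints": joint angles; "joint_velocities": joint speeds; "effort": joint torques, N m; "eef_pos": TCP position; "orientation": TCP orientation; "ft_force": force on the tool from outside, world axes, zero at the start; "wrist_torque": the same for the moment, N m; "width": opening from 0.0 (shut) to 1.0 (fully open).
Only numpy, scipy, OpenCV 4.12 (cv2) and the standard library are available. Lean on these libraries where they do the work, as an engineer would, in place of code of your own. Each camera call takes 0.05 s, during which the arm holds its last target.

### The job

The fuel-gas outlet is wanted for the burner: unscrew its blanking cap, lift it off and set it down gently, open end down and fully home, on the bare parking stub of the same base plate, then let go. Fuel fittings have a left-hand thread: the cap with the notched corners and the engraved arrow comes off clockwise, seen from above. Rise with the cap as it climbs its thread, some millimetres with each sixth of a turn, so that the thread is never strained (held at one height it soon is, 25 N is too much); leave the plain cap on the air outlet and the things around as they are.

Things in the scene. Friction and masses are not known exactly. Their poses are not given: they have to be found in the camera images.
- fuel_cap: Hexagonal brass blanking cap, 40 mm across flats, 46 over corners, 32 tall, 0.13-0.21 kg, bore below 24 mm deep. All six corners are notched at mid height (plain on the air cap). Origin: centre of the rim (open lower end), z up; x points at a corner, so flats face +y and -y and a grasp fits again every 60 deg. Starts screwed down, rim 76 mm above the table. It does not turn back when let go.
- fuel_cap_top (a point): Centre of the fuel cap's top face, 32 mm above its rim, where the left-hand mark is engraved: a black curved arrow pointing clockwise seen from above, the way that unscrews this cap. Counter-clockwise jams it on its seat within a few degrees. Axes as the cap's.
- fuel_outlet: Table-top fuel-gas outlet under the notched cap, left or right of the air outlet. Bolted base plate 154 x 66 x 8 mm along x, from -125 (stub end, roughly towards the robot) to +29 mm. Origin: on the table under the middle of the column (37 mm across, 75 tall); z up. A shut valve with a black lever, 45-56 mm high, sticks out 41 mm to +y: leave it. Below the cap nothing else reaches above 66 mm.
- fuel_thread (a point): Centre of the column's flat seat, 75 mm above the table. On it stands the spigot, 28 mm over a coarse three-start thread, 18 mm tall, its spring seal up to 29 mm above the seat. The seal makes the first eighth of a turn stiff, about 0.2 Nm: grip with 15-20 N; then it turns easily. Play under 1 mm. It lets go after about half a turn, not at a set angle: feel with a lift of a few N.
- fuel_stub (a point): Centre of the flat shoulder (36 mm across) of the fuel outlet's parking stub, 50 mm above the table, 90 mm from the column towards the outlet's -x. A plain pin above it, 19 mm across, 16 tall, enters the cap with about 2 mm of room all round; home, the rim rests on the shoulder and the cap's origin is here. Axes as the outlet's.
- air_cap: Brass blanking cap of the air outlet: same size as the fuel cap but on an ordinary right-hand thread, with plain corners and a plain top. To be left as it is. Origin: centre of its rim.
- air_outlet: Table-top compressed-air outlet, like the fuel outlet but for the hand of its thread, 0.16 m or more to its left or right. Its own parking stub stays empty. Origin and axes as for the fuel outlet.
- ptfe_bobbin: Bystander: white flanged bobbin of thread tape, 30 mm across, 16 mm tall, standing between the outlets. Origin: centre of its underside.
- screw_jar: Bystander: clear jar of screws with a black cap, 58 mm across, 56 mm tall, left of the outlets. Origin: centre of its underside.
- hex_key: Bystander: L-shaped steel hex key, 83 x 31 x 5 mm, lying flat to the right of the outlets, nearer the robot. Origin: centre of its underside.
There are look-alikes about, which are no part of the job. What is shaped like the air_cap but blue, green or red is not meant.

How it is judged:
By the outcome, as a careful person would: the job done as asked, in the order asked, and still so for the second after the job is handed in, with the robot touching nothing.
It also fails if it takes over 58 s, if anything falls off the work surface, if the arm or the gripper's body presses on something with over 40 N, if the wrist force passes 120 N, or if a joint passes its speed limit or range.

## Working session

There is one attempt and no reset: what is moved stays moved. The work goes in short steps, Python scripts to look and compute and a tool call to move; the robot and the scene stay as the last step left them, time stands still between calls to the robot, and variables do not carry over. Pictures are saved under pics/ and viewed, and the job is handed in when it is done.

Besides the shell and the picture viewer there is one more tool, called after "Call:" as name(argument=value, ...) on one line, values as JSON. step_arm: Moves the arm, as the interface text tells. Its arguments: {"type":"object","properties":{"rows":{"type":"array","items":{"type":"object","properties":{"rx":{"type":"number"},"ry":{"type":"number"},"rz":{"type":"number"},"tx":{"type":"number"},"ty":{"type":"number"},"tz":{"type":"number"},"claw":{"type":"number"}}}},"force":{"type":"number"}},"required":["rows"]}

```bash
mkdir -p pics
cat > h.py <<'E'
import numpy as np, cv2
from scipy.spatial.transform import Rotation as R
from bench import arm
def snap(cam,name):
    im=arm.read_camera(cam); cv2.imwrite(f'pics/{name}.png',im[:,:,::-1]); return im
def c2w(cam,p,E=None):
    E=np.array(arm.calibration(cam)['extrinsics']) if E is None else E
    return (np.linalg.inv(E)@np.r_[p,1])[:3]
def K(c):
    f=240/np.tan(np.radians(c['vfov'])/2); return np.array([[f,0,c['cx']],[0,f,c['cy']],[0,0,1]])
def proj(c,P):
    E=np.array(c['extrinsics']); P=np.atleast_2d(P); q=P@E[:3,:3].T+E[:3,3]; q=q*[1,-1,-1]
    return cv2.projectPoints(q.reshape(-1,1,3),np.zeros(3),np.zeros(3),K(c),np.array(c['D'],float))[0].reshape(-1,2)
def ray(c,uv,z):
    E=np.array(c['extrinsics']); n=cv2.undistortPoints(np.array(uv,float).reshape(-1,1,2),K(c),np.array(c['D'],float)).reshape(-1,2)
    d=np.c_[n[:,0],-n[:,1],-np.ones(len(n))]@E[:3,:3]; o=-E[:3,:3].T@E[:3,3]
    return o+d*((z-o[2])/d[:,2])[:,None]
def st():
    s=arm.get_state(); print('t',round(s['time_s'],2),'p',np.round(s['eef_pos'],4),'rv',np.round(s['orientation'],3),'F',np.round(s['ft_force'],2),'T',np.round(s['wrist_torque'],2),'w',round(s['width']*87,1),'j',np.round(s['joints'],2)); return s
E
python3 - <<'E'
from h import *
s=st(); print(R.from_rotvec(s['orientation']).as_matrix().round(3))
for cam in('scene','side'):
    snap(cam,cam+'0')
    c=arm.calibration(cam)
    print(cam,c['vfov'],c['D'],np.round(c['extrinsics'],2).tolist())
    for t in ('fuel_cap_top','fuel_stub','fuel_outlet','air_cap','fuel_cap'):
        for d in arm.place_of(t,cam)[:4]: print(cam,t,round(d['confidence'],2),c2w(cam,d['point']).round(4))
E
```

```text
t 0.0 p [ 0.2146 -0.5864  0.2465] rv [-0.273  1.554  0.277] F [ 1.11 -0.35  1.18] T [ 0.03  0.   -0.02] w 86.9 j [-0.96  0.39  0.01 -0.   -1.19 -0.26]
[[-0.001 -0.343  0.939]
 [ 0.002  0.939  0.343]
 [-1.     0.002 -0.   ]]
scene 55.383209493753405 [-0.06660854  0.          0.          0.          0.        ] [[0.61, -0.79, 0.02, -0.18], [0.44, 0.36, 0.82, -0.38], [-0.66, -0.49, 0.57, -0.51], [0.0, 0.0, 0.0, 1.0]]
scene fuel_cap_top 0.86 [0.5388 0.2522 0.109 ]
scene fuel_cap_top 0.48 [0.5357 0.2539 0.0763]
scene fuel_stub 0.85 [0.4491 0.274  0.0495]
scene fuel_outlet 0.95 [0.5396 0.2531 0.0041]
scene air_cap 0.92 [ 4.943e-01  1.404e-01 -2.000e-04]
scene air_cap 0.9 [ 0.4071  0.1398 -0.0024]
scene air_cap 0.72 [0.5201 0.0251 0.0777]
scene air_cap 0.64 [6.781e-01 5.250e-02 5.000e-04]
scene fuel_cap 0.93 [0.5346 0.2524 0.0735]
side 56.2876340696461 [-0.03084561  0.          0.          0.          0.        ] [[1.0, 0.01, 0.02, -0.52], [-0.02, 0.4, 0.92, -0.14], [0.0, -0.92, 0.4, -0.88], [0.0, 0.0, 0.0, 1.0]]
side fuel_cap_top 0.81 [0.5401 0.2522 0.1123]
side fuel_cap_top 0.65 [0.5399 0.2487 0.0789]
side fuel_stub 0.74 [0.4497 0.2729 0.0523]
side fuel_outlet 0.82 [ 0.5398  0.2515 -0.0018]
side air_cap 0.98 [ 6.813e-01  5.410e-02 -5.000e-04]
side air_cap 0.77 [0.6099 0.0105 0.0079]
side air_cap 0.74 [ 0.3861 -0.1153  0.0028]
side air_cap 0.62 [0.5196 0.021  0.0736]
side fuel_cap 0.5 [0.5413 0.2559 0.0731]
```

View pics/scene0.png

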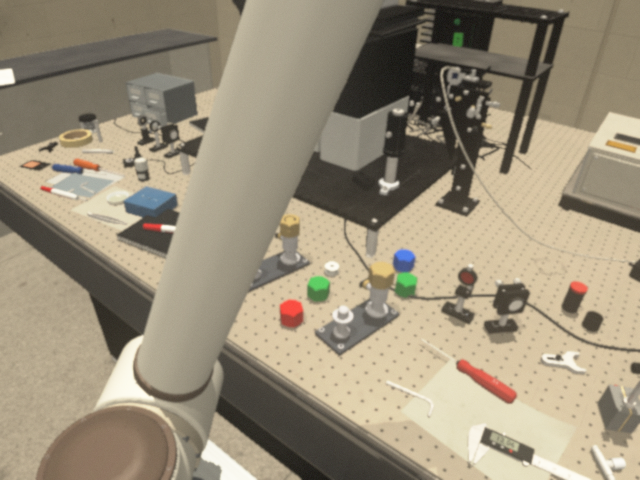

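View pics/side0.png

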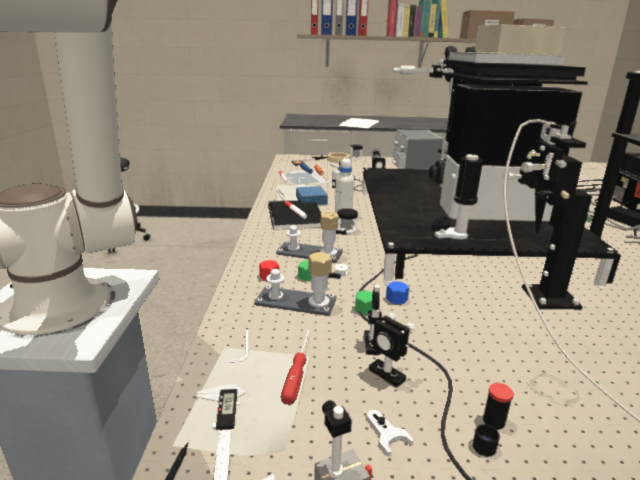

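The scene view shows two capped outlets: one at about pixel (290,240) and one at about (380,290). In the side view they are at (328,230) and (320,280). The cap on the left (far) outlet is the fuel candidate. I'll zoom in to look for notches.

Run:
```python
import cv2,numpy as np
a=cv2.imread('pics/scene0.png');b=cv2.imread('pics/side0.png')
c=[cv2.resize(x,(400,300),interpolation=cv2.INTER_CUBIC) for x in (a[205:265,260:340],a[250:310,340:420],b[200:260,280:360],b[245:305,280:360])]
cv2.imwrite('pics/z0.png',np.vstack([np.hstack(c[:2]),np.hstack(c[2:])]))
```

```text
(no output)
```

View pics/z0.png

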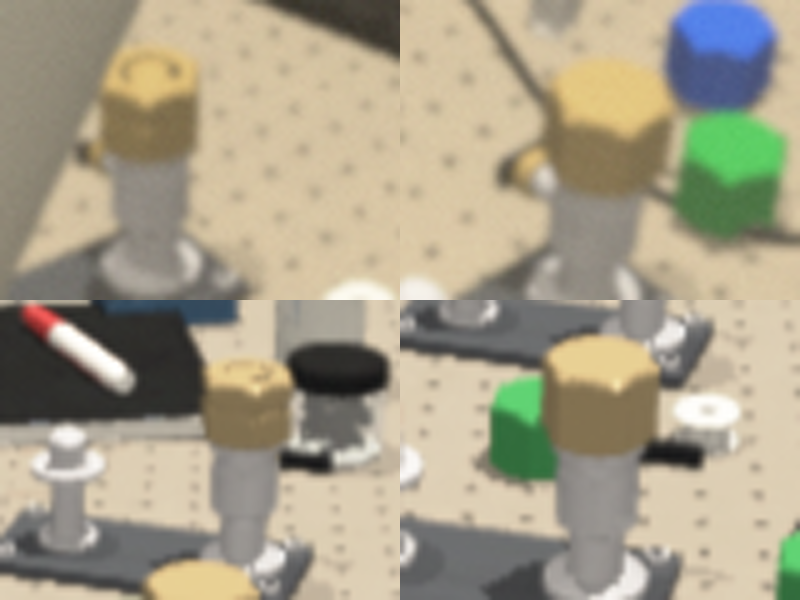

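The left outlet (scene 290,230) has the notched corners and the engraved arrow, so it is the fuel outlet. The network's positions agree: column (0.540, 0.252), stub (0.449, 0.273). I'll travel above it.

Call:
step_arm(rows=[{"tx":0.0155,"ty":0.046,"tz":0.003},{"tx":0.0155,"ty":0.046,"tz":0.003},{"tx":0.0155,"ty":0.046,"tz":0.003},{"tx":0.0155,"ty":0.046,"tz":0.003},{"tx":0.0155,"ty":0.046},{"tx":0.0155,"ty":0.046},{"tx":0.0155,"ty":0.046},{"tx":0.0155,"ty":0.046}])

```text
invalid input
```

Call:
step_arm(rows=[{"tx":0.0155,"ty":0.046},{"tx":0.0155,"ty":0.046},{"tx":0.0155,"ty":0.046},{"tx":0.0155,"ty":0.046},{"tx":0.0155,"ty":0.046},{"tx":0.0155,"ty":0.046},{"tx":0.0155,"ty":0.046},{"tx":0,"ty":0}])

```text
invalid input
```

Run:
```python
from h import *
s=st(); M=R.from_rotvec(s['orientation']).as_matrix(); print('yaw y',np.degrees(np.arctan2(M[1,1],M[0,1])))
c=arm.calibration('wrist'); E=np.array(c['extrinsics']); snap('wrist','w1')
print('cam pos',(-E[:3,:3].T@E[:3,3]).round(3),c['vfov'],c['cx'],c['cy'],c['D'])
for t in ('fuel_cap_top','fuel_stub','fuel_thread','fuel_outlet'):
    for d in arm.place_of(t,'wrist')[:3]: print(t,round(d['confidence'],2),c2w('wrist',d['point'],E).round(4))
snap('scene','scene1')
for t in ('screw_jar','ptfe_bobbin'):
    for d in arm.place_of(t,'scene')[:2]: print(t,round(d['confidence'],2),c2w('scene',d['point']).round(4))
```

```text
t 0.6 p [ 0.2148 -0.5869  0.2475] rv [-0.275  1.553  0.275] F [-0.08 -0.57 -0.26] T [-0.02 -0.    0.  ] w 86.5 j [-0.96  0.38  0.01 -0.   -1.19 -0.26]
yaw y 110.09870992056332
cam pos [ 0.144 -0.613  0.386] 58.00820704266504 324.4409673872573 238.4176507961684 [0.03314838 0.         0.         0.         0.        ]
ptfe_bobbin 0.44 [ 0.5667  0.1593 -0.0018]
```

View pics/w1.png

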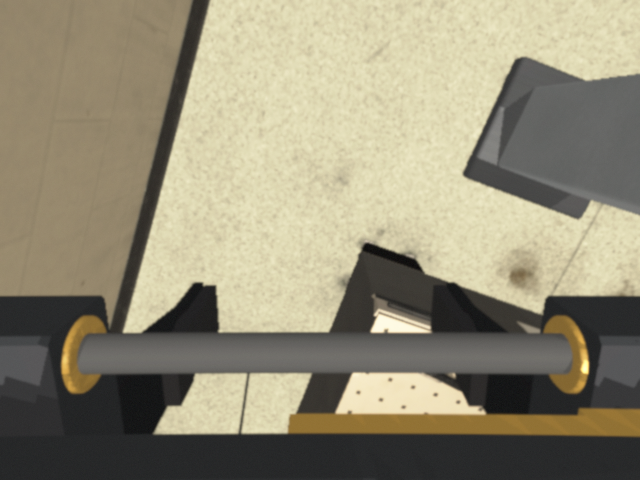

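View pics/scene1.png

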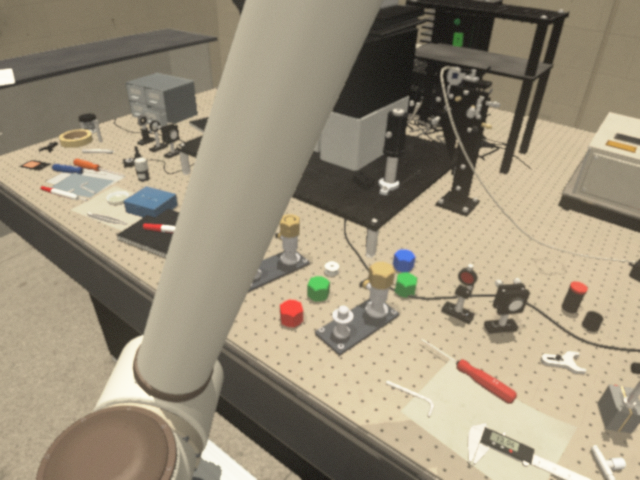

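Call:
step_arm(rows=[{"tx":0.0155,"ty":0.046,"tz":0.003,"rx":0,"ry":0,"rz":0,"claw":0.087},{"tx":0.0155,"ty":0.046,"tz":0.003,"rx":0,"ry":0,"rz":0,"claw":0.087},{"tx":0.0155,"ty":0.046,"tz":0.003,"rx":0,"ry":0,"rz":0,"claw":0.087},{"tx":0.0155,"ty":0.046,"tz":0.003,"rx":0,"ry":0,"rz":0,"claw":0.087},{"tx":0.0155,"ty":0.046,"tz":0,"rx":0,"ry":0,"rz":0,"claw":0.087},{"tx":0.0155,"ty":0.046,"tz":0,"rx":0,"ry":0,"rz":0,"claw":0.087},{"tx":0.0155,"ty":0.046,"tz":0,"rx":0,"ry":0,"rz":0,"claw":0.087},{"tx":0.0155,"ty":0.046,"tz":0,"rx":0,"ry":0,"rz":0,"claw":0.087}], force=18)

```text
time_s: 1.8
eef_pos: [0.3391, -0.212, 0.2582]
orientation: [-0.267, 1.552, 0.265]
ft_force: [1.3, -0.7, -0.4]
width: 1.0
```

Call:
step_arm(rows=[{"tx":0.015,"ty":0.046,"tz":0,"rx":0,"ry":0,"rz":0,"claw":0.087},{"tx":0.015,"ty":0.046,"tz":0,"rx":0,"ry":0,"rz":0,"claw":0.087},{"tx":0.015,"ty":0.046,"tz":0,"rx":0,"ry":0,"rz":0,"claw":0.087},{"tx":0.015,"ty":0.046,"tz":0,"rx":0,"ry":0,"rz":0,"claw":0.087},{"tx":0.015,"ty":0.046,"tz":0,"rx":0,"ry":0,"rz":0,"claw":0.087},{"tx":0.015,"ty":0.046,"tz":0,"rx":0,"ry":0,"rz":0,"claw":0.087},{"tx":0.015,"ty":0.046,"tz":0,"rx":0,"ry":0,"rz":0,"claw":0.087},{"tx":0.015,"ty":0.046,"tz":0,"rx":0,"ry":0,"rz":0,"claw":0.087}])

```text
time_s: 2.6
eef_pos: [0.4594, 0.1699, 0.2629]
orientation: [-0.27, 1.538, 0.269]
ft_force: [0.3, -0.1, 0.7]
width: 1.005
```

Run:
```python
from h import *
s=st(); M=R.from_rotvec(s['orientation']).as_matrix(); print('yaw y',np.degrees(np.arctan2(M[1,1],M[0,1])))
c=arm.calibration('wrist'); E=np.array(c['extrinsics']); snap('wrist','w2')
print('cam pos',(-E[:3,:3].T@E[:3,3]).round(3))
for t in ('fuel_cap_top','fuel_stub'):
    for d in arm.place_of(t,'wrist')[:3]: print(t,round(d['confidence'],2),c2w('wrist',d['point'],E).round(4))
c=arm.calibration('scene')
for z in (0,.05): print(z,ray(c,[[375,225],[372,255]],z).round(3))
c=arm.calibration('side')
for z in (0,.05): print(z,ray(c,[[390,248],[392,265]],z).round(3))
```

```text
t 2.6 p [0.4594 0.1699 0.2629] rv [-0.27   1.538  0.269] F [ 0.26 -0.07  0.71] T [-0.09 -0.16 -0.01] w 87.5 j [ 0.69  0.13 -0.3   0.01 -1.12 -1.92]
yaw y 109.70865680529579
cam pos [0.387 0.144 0.401]
fuel_stub 0.86 [0.4542 0.2778 0.053 ]
fuel_stub 0.47 [0.5418 0.253  0.0788]
0 [[0.781 0.185 0.   ]
 [0.671 0.126 0.   ]]
0.05 [[0.711 0.148 0.05 ]
 [0.611 0.094 0.05 ]]
0 [[0.7   0.304 0.   ]
 [0.692 0.208 0.   ]]
0.05 [[0.681 0.195 0.05 ]
 [0.674 0.109 0.05 ]]
```

View pics/w2.png

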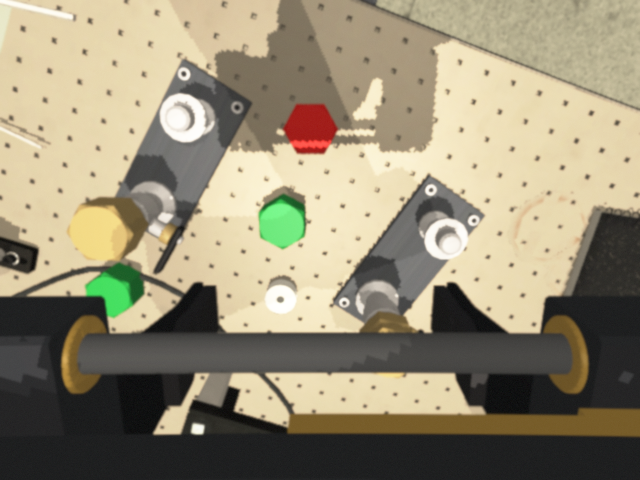

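The wrist view shows the fuel cap at (388,330), half hidden behind the gripper bar, and the fuel stub at (448,238). Tool yaw works out as j1+j6+180°. I'll turn counter-clockwise in free air first, so that the whole unscrewing turn fits in one grasp.

Call:
step_arm(rows=[{"tx":0,"ty":0.005,"tz":0,"rx":0,"ry":0,"rz":8.5,"claw":0.087},{"tx":0,"ty":0.005,"tz":0,"rx":0,"ry":0,"rz":8.5,"claw":0.087},{"tx":0,"ty":0.005,"tz":0,"rx":0,"ry":0,"rz":8.5,"claw":0.087},{"tx":0,"ty":0.005,"tz":0,"rx":0,"ry":0,"rz":8.5,"claw":0.087},{"tx":0,"ty":0.005,"tz":0,"rx":0,"ry":0,"rz":8.5,"claw":0.087},{"tx":0,"ty":0.005,"tz":0,"rx":0,"ry":0,"rz":8.5,"claw":0.087},{"tx":0,"ty":0.005,"tz":0,"rx":0,"ry":0,"rz":8.5,"claw":0.087},{"tx":0,"ty":0.005,"tz":0,"rx":0,"ry":0,"rz":8.5,"claw":0.087}])

```text
time_s: 3.55
eef_pos: [0.4568, 0.2035, 0.2627]
orientation: [-1.186, 1.209, 1.195]
ft_force: [0.1, -0.3, 0.6]
width: 0.999
```

Call:
step_arm(rows=[{"tx":0,"ty":0,"tz":0,"rx":0,"ry":0,"rz":8.5,"claw":0.087},{"tx":0,"ty":0,"tz":0,"rx":0,"ry":0,"rz":8.5,"claw":0.087},{"tx":0,"ty":0,"tz":0,"rx":0,"ry":0,"rz":8.5,"claw":0.087},{"tx":0,"ty":0,"tz":0,"rx":0,"ry":0,"rz":8.5,"claw":0.087},{"tx":0,"ty":0,"tz":0,"rx":0,"ry":0,"rz":8.5,"claw":0.087},{"tx":0,"ty":0,"tz":0,"rx":0,"ry":0,"rz":8.5,"claw":0.087},{"tx":0,"ty":0,"tz":0,"rx":0,"ry":0,"rz":8.5,"claw":0.087},{"tx":0,"ty":0,"tz":0,"rx":0,"ry":0,"rz":8.5,"claw":0.087}])

```text
time_s: 4.35
eef_pos: [0.4541, 0.1941, 0.2644]
orientation: [-1.992, 0.394, 2.015]
ft_force: [-0.7, 0.5, -0.4]
width: 0.998
```

Call:
step_arm(rows=[{"tx":0,"ty":0,"tz":0,"rx":0,"ry":0,"rz":8.5,"claw":0.087},{"tx":0,"ty":0,"tz":0,"rx":0,"ry":0,"rz":8.5,"claw":0.087},{"tx":0,"ty":0,"tz":0,"rx":0,"ry":0,"rz":8.5,"claw":0.087},{"tx":0,"ty":0,"tz":0,"rx":0,"ry":0,"rz":8.5,"claw":0.087},{"tx":0,"ty":0,"tz":0,"rx":0,"ry":0,"rz":8.5,"claw":0.087},{"tx":0,"ty":0,"tz":0,"rx":0,"ry":0,"rz":8.5,"claw":0.087},{"tx":0,"ty":0,"tz":0,"rx":0,"ry":0,"rz":0,"claw":0.087},{"tx":0,"ty":0,"tz":0,"rx":0,"ry":0,"rz":0,"claw":0.087}])

```text
time_s: 5.15
eef_pos: [0.4514, 0.1845, 0.2661]
orientation: [1.928, 0.497, -1.953]
ft_force: [0.2, -1.0, 0.3]
width: 1.002
```

Run:
```python
from h import *
s=st(); M=R.from_rotvec(s['orientation']).as_matrix(); print('yaw y',np.degrees(np.arctan2(M[1,1],M[0,1])));print(M.round(3))
c=arm.calibration('wrist'); E=np.array(c['extrinsics']); snap('wrist','w3')
print('cam pos',(-E[:3,:3].T@E[:3,3]).round(3))
for t in ('fuel_cap_top','fuel_stub'):
    for d in arm.place_of(t,'wrist')[:3]: print(t,round(d['confidence'],2),c2w('wrist',d['point'],E).round(4))
import json; json.dump({k:np.array(v).tolist() for k,v in c.items()},open('c3.json','w'))
c=arm.calibration('scene'); print(ray(c,[[388,190],[396,105]],.06).round(3))
```

```text
t 5.15 p [0.4514 0.1845 0.2661] rv [ 1.928  0.497 -1.953] F [ 0.24 -1.04  0.35] T [-0.13  0.05 -0.  ] w 87.2 j [ 0.72  0.14 -0.28 -0.01 -1.16  1.36]
yaw y -61.270529574465286
[[-0.013  0.481 -0.877]
 [-0.003 -0.877 -0.481]
 [-1.    -0.003  0.012]]
cam pos [0.52  0.221 0.404]
fuel_cap_top 0.94 [0.5362 0.2473 0.1095]
fuel_stub 0.96 [0.4511 0.2768 0.0524]
[[0.856 0.199 0.06 ]
 [1.452 0.507 0.06 ]]
```

View pics/w3.png

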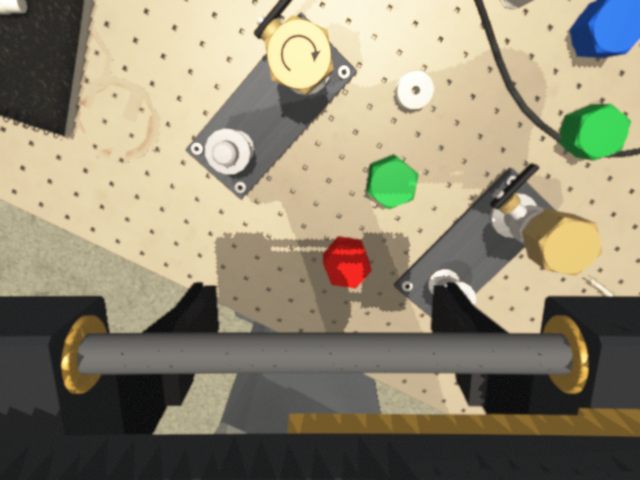

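The wrist view shows the fuel cap at (299,55) with a clockwise arrow, and the stub at (226,152). Next I'll fit the hexagon's position and yaw.

```bash
cat > fit.py <<'E'
import json,sys
from h import *
from scipy.optimize import minimize
def fit(png,cj,x0,z,out):
    c=json.load(open(cj)); im=cv2.imread(png)
    hsv=cv2.cvtColor(im,cv2.COLOR_BGR2HSV)
    u0=proj(c,np.r_[x0,z])[0]
    # silhouette: cap hull of top+rim hexes vs saturation mask (brass)
    b=0.5
    mask=((hsv[...,0]>12)&(hsv[...,0]<28)&(hsv[...,1]>85)).astype(np.uint8)
    x,y=int(u0[0]),int(u0[1]); win=np.zeros_like(mask); cv2.circle(win,(x,y),52,1,-1); mask&=win
    mask=cv2.morphologyEx(mask,cv2.MORPH_OPEN,np.ones((5,5),np.uint8))
    mask=cv2.morphologyEx(mask,cv2.MORPH_CLOSE,np.ones((9,9),np.uint8))
    def hexp(p,zz):
        a=p[2]+np.arange(6)*np.pi/3; r=.04/np.sqrt(3)
        return proj(c,np.c_[p[0]+r*np.cos(a),p[1]+r*np.sin(a),np.full(6,zz)])
    def cost(p):
        q=np.vstack([hexp(p,z),hexp(p,z-.032)]).astype(np.float32)
        h=cv2.convexHull(q); m=np.zeros(mask.shape,np.uint8)
        cv2.fillConvexPoly(m,np.round(h*16).astype(np.int32),1,shift=4); return float((m!=mask).sum())
    best=None
    for a in np.radians(range(0,60,6)):
        r=minimize(cost,[*x0,a],method='Nelder-Mead',options=dict(initial_simplex=np.array([[*x0,a],[x0[0]+.003,x0[1],a],[x0[0],x0[1]+.003,a],[x0[0],x0[1],a+.1]])))
        if best is None or r.fun<best.fun: best=r
    print('fit',best.x[:2].round(4),'corner yaw',np.degrees(best.x[2])%60,'cost',best.fun,'area',mask.sum())
    o=im.copy()
    for zz in(z,z-.032): cv2.polylines(o,[np.round(hexp(best.x,zz)).astype(np.int32)],True,(255,0,0) if zz==z else (0,0,255),1)
    Y,X=max(0,y-60),max(0,x-60)
    A=cv2.resize(o[Y:Y+120,X:X+120],(400,400)); B=cv2.resize(cv2.cvtColor(mask[Y:Y+120,X:X+120]*255,cv2.COLOR_GRAY2BGR),(400,400))
    cv2.imwrite(out,np.hstack([A,B])); return best.x
if __name__=='__main__': fit('pics/w3.png','c3.json',[.5365,.248],.108,'pics/fit3.png')
E
python3 fit.py
```

```text
fit [0.4937 0.192 ] corner yaw 19.776908299637753 cost 3646.0 area 424
```

View pics/fit3.png

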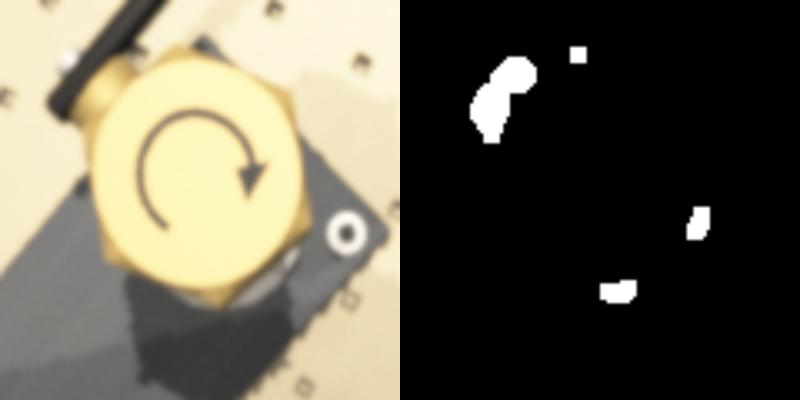

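```bash
python3 - <<'E'
import cv2
im=cv2.imread('pics/w3.png');h=cv2.cvtColor(im,cv2.COLOR_BGR2HSV)
for n,(u,v) in dict(top=(300,60),top2=(285,35),side=(270,75),tab=(350,30),tab2=(400,140),tab3=(335,15),tab4=(250,15),side2=(306,87)).items(): print(n,h[v-1:v+2,u-1:u+2].reshape(-1,3).mean(0).round())
E
sed -i 's/^    mask=((hsv.*/    mask=((hsv[...,0]>15)\&(hsv[...,0]<32)\&(hsv[...,1]>75)).astype(np.uint8)/' fit.py
python3 fit.py
```

```text
top [ 27.  65. 254.]
top2 [ 27.  65. 254.]
side [ 19.  66. 163.]
tab [ 23.  43. 248.]
tab2 [ 20.  65. 223.]
tab3 [ 24.  31. 252.]
tab4 [ 22.  44. 249.]
side2 [ 22. 106. 230.]
fit [0.5401 0.2536] corner yaw 33.8550325241985 cost 3703.0 area 746
```

View pics/fit3.png

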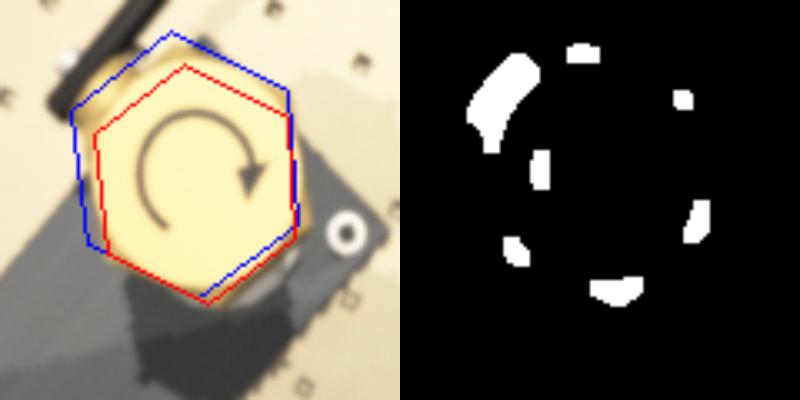

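Run:
```python
import cv2
im=cv2.imread('pics/w3.png')[0:110,245:355]
im=cv2.resize(im,(770,770),interpolation=cv2.INTER_CUBIC)[:600]
hsv=cv2.cvtColor(im,cv2.COLOR_BGR2HSV); hsv[...,1]=cv2.multiply(hsv[...,1],2); im=cv2.cvtColor(hsv,cv2.COLOR_HSV2BGR)
cv2.imwrite('pics/z3.png',im)
```

```text
(no output)
```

View pics/z3.png

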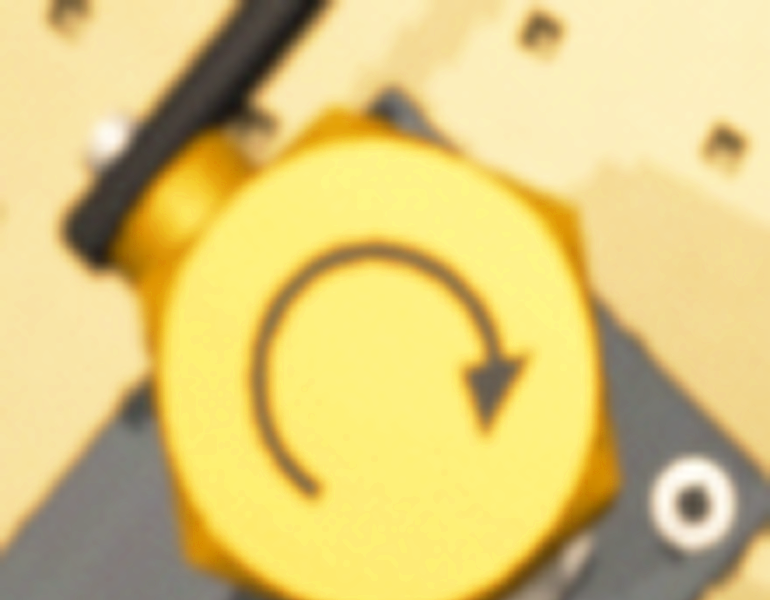

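Run:
```python
from h import *; import json
from scipy.optimize import least_squares
c=json.load(open('c3.json'))
px=np.array([[335,107],[578,210],[620,485],[188,565]])/7+[245,0]
k=np.array([0,5,4,2])
for z in (.100,.104,.108):
  for sgn in (1,-1):
    best=None
    for a0 in np.radians(range(0,360,20)):
        def f(p):
            a=p[2]+sgn*k*np.pi/3; return (proj(c,np.c_[p[0]+.0231*np.cos(a),p[1]+.0231*np.sin(a),np.full(4,z)])-px).ravel()
        r=least_squares(f,[.537,.248,a0],x_scale=[.01,.01,.3])
        if best is None or r.cost<best.cost:best=r
    print(z,sgn,best.x[:2].round(4),np.degrees(best.x[2])%60,best.cost,best.fun.round(1))
cc=np.array([[381.5,357]])/7+[245,0]; print('disc',ray(c,cc,.108))
print('stub pix',ray(c,[[226,152]],.058))
```

```text
0.1 1 [0.5401 0.2512] 38.14228492945077 1.6003232942680459 [ 0.   0.7 -0.4  0.3 -0.6 -0.3  1.  -0.9]
0.1 -1 [0.5392 0.248 ] 3.7696259159697547 4410.237572875075 [ 45.8  40.6  -9.5  -6.7 -51.7 -42.4  17.2  12.9]
0.104 1 [0.5397 0.2508] 38.135269320091055 0.4152774052424407 [-0.1  0.3 -0.1  0.1 -0.3  0.   0.6 -0.5]
0.104 -1 [0.5388 0.2477] 3.800809931598053 4468.343507972532 [ 46.3  40.7  -9.4  -7.  -52.1 -42.7  17.   13.5]
0.108 1 [0.5394 0.2504] 38.12822141957298 0.15552654138584165 [-0.3 -0.1  0.2 -0.1  0.   0.3  0.1 -0.1]
0.108 -1 [0.5385 0.2473] 3.7226283848891626 4528.982159004637 [ 46.7  40.8  -9.2  -7.3 -52.4 -43.   16.7  14.1]
disc [[0.54181228 0.25161616 0.108     ]]
stub pix [[0.45323641 0.27361662 0.058     ]]
```

Cap centre is about (0.540, 0.2515), with flats at −51.9°. That needs +9.4° of yaw and a small tilt correction.

Call:
step_arm(rows=[{"tx":0.03,"ty":0.022,"tz":0,"rx":0,"ry":-0.4,"rz":4.7,"claw":0.087},{"tx":0.03,"ty":0.022,"tz":0,"rx":0.2,"ry":-0.4,"rz":4.7,"claw":0.087},{"tx":0.0288,"ty":0.0232,"tz":-0.02,"rx":0,"ry":0,"rz":0,"claw":0.087},{"tx":0,"ty":0,"tz":-0.03,"rx":0,"ry":0,"rz":0,"claw":0.087},{"tx":0,"ty":0,"tz":-0.03,"rx":0,"ry":0,"rz":0,"claw":0.087},{"tx":0,"ty":0,"tz":-0.01,"rx":0,"ry":0,"rz":0,"claw":0.087},{"tx":0,"ty":0,"tz":0,"rx":0,"ry":0,"rz":0,"claw":0.087},{"tx":0,"ty":0,"tz":0,"rx":0,"ry":0,"rz":0,"claw":0.087}])

```text
time_s: 6.1
eef_pos: [0.5446, 0.2545, 0.175]
orientation: [1.844, 0.635, -1.831]
ft_force: [0.5, 0.5, 0.3]
width: 0.997
```

```bash
cat > look.py <<'E'
from h import *; import sys
s=st(); M=R.from_rotvec(s['orientation']).as_matrix(); print('yaw y',np.degrees(np.arctan2(M[1,1],M[0,1])),'tool x',M[:,0].round(4))
for n in sys.argv[1:]:
    cam,o=n.split(':'); snap(cam,o)
E
python3 look.py wrist:w4 side:s4
python3 - <<'E'
import cv2
b=cv2.imread('pics/s4.png')
cv2.imwrite('pics/s4z.png',cv2.resize(b[150:270,250:410],(800,600),interpolation=cv2.INTER_CUBIC))
E
```

```text
t 6.1 p [0.5446 0.2545 0.175 ] rv [ 1.844  0.635 -1.831] F [0.53 0.46 0.34] T [-0.09  0.09 -0.05] w 86.7 j [ 0.71  0.4  -0.16  0.   -1.    1.53]
yaw y -51.86399843501835 tool x [ 0.0069  0.0017 -1.    ]
```

View pics/w4.png

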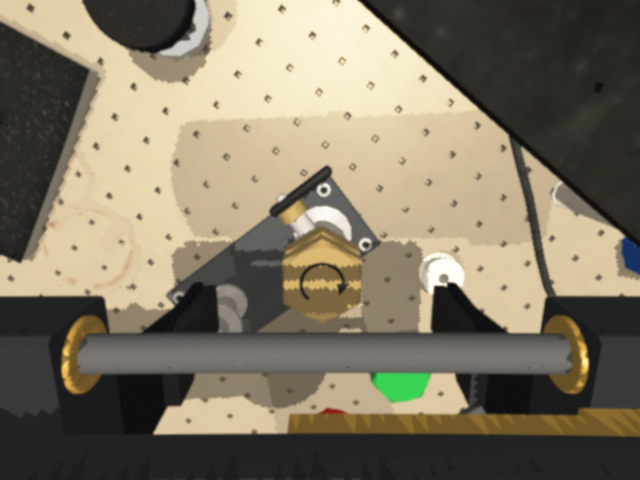

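View pics/s4z.png

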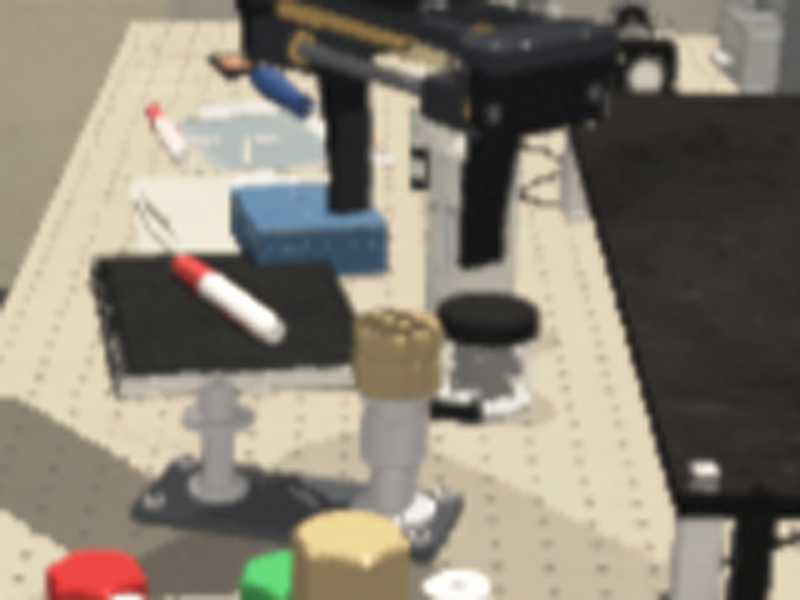

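The wrist view shows the cap's flats parallel to the jaws (edges at x=283 and 361, jaw midpoint about 324). I'll centre and descend.

Call:
step_arm(rows=[{"tx":-0.0044,"ty":-0.0028,"tz":0,"rx":0,"ry":0.4,"rz":0,"claw":0.087},{"tx":0,"ty":0,"tz":0,"rx":0,"ry":0,"rz":0,"claw":0.087},{"tx":0,"ty":0,"tz":-0.02,"rx":0,"ry":0,"rz":0,"claw":0.087},{"tx":0,"ty":0,"tz":-0.02,"rx":0,"ry":0,"rz":0,"claw":0.087},{"tx":0,"ty":0,"tz":-0.015,"rx":0,"ry":0,"rz":0,"claw":0.087},{"tx":0,"ty":0,"tz":-0.01,"rx":0,"ry":0,"rz":0,"claw":0.087},{"tx":0,"ty":0,"tz":0,"rx":0,"ry":0,"rz":0,"claw":0.087},{"tx":0,"ty":0,"tz":0,"rx":0,"ry":0,"rz":0,"claw":0.087}])

```text
time_s: 7.0
eef_pos: [0.543, 0.2536, 0.1182]
orientation: [1.858, 0.644, -1.822]
ft_force: [0.2, 0.3, 0.5]
width: 1.0
```

```bash
python3 look.py wrist:w5
```

```text
t 7.0 p [0.543  0.2536 0.1182] rv [ 1.858  0.644 -1.822] F [0.22 0.3  0.54] T [-0.12  0.09  0.06] w 87.0 j [ 0.71  0.45 -0.24 -0.   -0.86  1.53]
yaw y -51.83587857874508 tool x [ 0.015   0.0134 -0.9998]
```

View pics/w5.png

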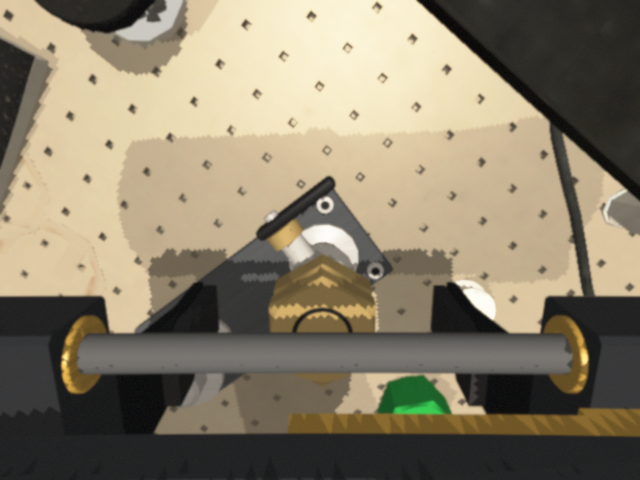

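Call:
step_arm(rows=[{"tx":-0.003,"ty":-0.002,"tz":0,"rx":-0.8,"ry":0.9,"rz":0,"claw":0.087},{"tx":0,"ty":0,"tz":0,"rx":0,"ry":0,"rz":0,"claw":0.087},{"tx":0,"ty":0,"tz":-0.008,"rx":0,"ry":0,"rz":0,"claw":0.087},{"tx":0,"ty":0,"tz":-0.006,"rx":0,"ry":0,"rz":0,"claw":0.087},{"tx":0,"ty":0,"tz":0,"rx":0,"ry":0,"rz":0,"claw":0.087},{"tx":0,"ty":0,"tz":0,"rx":0,"ry":0,"rz":0,"claw":0.087},{"tx":0,"ty":0,"tz":0,"rx":0,"ry":0,"rz":0,"claw":0.087},{"tx":0,"ty":0,"tz":0,"rx":0,"ry":0,"rz":0,"claw":0.087}])

```text
time_s: 7.85
eef_pos: [0.5406, 0.2521, 0.105]
orientation: [1.838, 0.636, -1.836]
ft_force: [-0.5, 0.0, -0.8]
width: 1.001
```

```bash
python3 look.py
```

```text
t 7.85 p [0.5406 0.2521 0.105 ] rv [ 1.838  0.636 -1.836] F [-0.51  0.05 -0.79] T [-0.09  0.07  0.02] w 87.1 j [ 0.71  0.47 -0.25  0.   -0.85  1.53]
yaw y -51.82343904892005 tool x [ 9.e-04  4.e-04 -1.e+00]
```

Call:
step_arm(rows=[{"tx":0,"ty":0,"tz":0,"rx":0,"ry":0,"rz":0,"claw":0.03},{"tx":0,"ty":0,"tz":0,"rx":0,"ry":0,"rz":0,"claw":0.03},{"tx":0,"ty":0,"tz":0,"rx":0,"ry":0,"rz":0,"claw":0.03},{"tx":0,"ty":0,"tz":0,"rx":0,"ry":0,"rz":0,"claw":0.03},{"tx":0,"ty":0,"tz":0,"rx":0,"ry":0,"rz":0,"claw":0.03},{"tx":0,"ty":0,"tz":0,"rx":0,"ry":0,"rz":0,"claw":0.03},{"tx":0,"ty":0,"tz":0,"rx":0,"ry":0,"rz":0,"claw":0.03},{"tx":0,"ty":0,"tz":0,"rx":0,"ry":0,"rz":0,"claw":0.03}], force=18)

```text
time_s: 8.65
eef_pos: [0.5406, 0.2527, 0.1055]
orientation: [1.84, 0.637, -1.836]
ft_force: [-0.1, 0.3, 0.1]
width: 0.46
```

```bash
python3 look.py
```

```text
t 8.65 p [0.5406 0.2527 0.1055] rv [ 1.84   0.637 -1.836] F [-0.14  0.28  0.08] T [-0.21  0.06 -0.01] w 40.1 j [ 0.71  0.47 -0.25 -0.   -0.85  1.53]
yaw y -51.836774394624804 tool x [ 0.0014  0.0019 -1.    ]
```

Call:
step_arm(rows=[{"tx":0,"ty":0,"tz":0.0003,"rx":0,"ry":0,"rz":-4,"claw":0.03},{"tx":0,"ty":0,"tz":0.0003,"rx":0,"ry":0,"rz":-4,"claw":0.03},{"tx":0,"ty":0,"tz":0.0003,"rx":0,"ry":0,"rz":-4,"claw":0.03},{"tx":0,"ty":0,"tz":0.0003,"rx":0,"ry":0,"rz":-4,"claw":0.03},{"tx":0,"ty":0,"tz":0,"rx":0,"ry":0,"rz":0,"claw":0.03},{"tx":0,"ty":0,"tz":0,"rx":0,"ry":0,"rz":0,"claw":0.03},{"tx":0,"ty":0,"tz":0,"rx":0,"ry":0,"rz":0,"claw":0.03},{"tx":0,"ty":0,"tz":0,"rx":0,"ry":0,"rz":0,"claw":0.03}])

```text
time_s: 9.45
eef_pos: [0.5408, 0.2522, 0.1061]
orientation: [2.015, 0.387, -2.012]
ft_force: [-0.5, 0.4, -0.4]
width: 0.461
```

```bash
python3 look.py
```

```text
t 9.45 p [0.5408 0.2522 0.1061] rv [ 2.015  0.387 -2.012] F [-0.45  0.38 -0.36] T [ 0.01  0.14 -0.03] w 40.1 j [ 0.71  0.47 -0.25  0.   -0.85  1.24]
yaw y -68.21770720932881 tool x [ 1.7e-03  2.0e-04 -1.0e+00]
```

Call:
step_arm(rows=[{"tx":0,"ty":0,"tz":0.0003,"rx":0,"ry":0,"rz":-4,"claw":0.03},{"tx":0,"ty":0,"tz":0.0003,"rx":0,"ry":0,"rz":-4,"claw":0.03},{"tx":0,"ty":0,"tz":0.0003,"rx":0,"ry":0,"rz":-4,"claw":0.03},{"tx":0,"ty":0,"tz":0.0003,"rx":0,"ry":0,"rz":-4,"claw":0.03},{"tx":0,"ty":0,"tz":0.0003,"rx":0,"ry":0,"rz":-4,"claw":0.03},{"tx":0,"ty":0,"tz":0.0003,"rx":0,"ry":0,"rz":-4,"claw":0.03},{"tx":0,"ty":0,"tz":0,"rx":0,"ry":0,"rz":0,"claw":0.03},{"tx":0,"ty":0,"tz":0,"rx":0,"ry":0,"rz":0,"claw":0.03}])

```text
time_s: 10.25
eef_pos: [0.5401, 0.2514, 0.1064]
orientation: [-2.197, 0.056, 2.199]
ft_force: [0.4, 0.6, 0.7]
width: 0.458
```

```bash
python3 look.py wrist:w6
```

```text
t 10.25 p [0.5401 0.2514 0.1064] rv [-2.197  0.056  2.199] F [0.4  0.56 0.74] T [-0.06  0.3   0.05] w 39.8 j [ 0.71  0.47 -0.25  0.   -0.86  0.81]
yaw y -92.78019378686854 tool x [-8.0e-04 -2.2e-03 -1.0e+00]
```

View pics/w6.png

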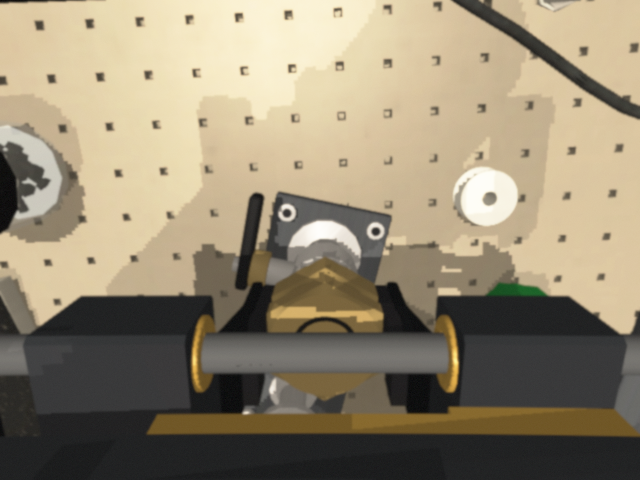

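The cap turns with the jaws (41° so far), and the forces stay near zero. I'll check how height follows with a small lift.

Call:
step_arm(rows=[{"tx":0,"ty":0,"tz":0.001,"rx":0,"ry":0,"rz":0,"claw":0.03},{"tx":0,"ty":0,"tz":0.001,"rx":0,"ry":0,"rz":0,"claw":0.03},{"tx":0,"ty":0,"tz":0.0005,"rx":0,"ry":0,"rz":-2,"claw":0.03},{"tx":0,"ty":0,"tz":0.0005,"rx":0,"ry":0,"rz":-2,"claw":0.03},{"tx":0,"ty":0,"tz":0.0005,"rx":0,"ry":0,"rz":-2,"claw":0.03},{"tx":0,"ty":0,"tz":0.0005,"rx":0,"ry":0,"rz":-2,"claw":0.03},{"tx":0,"ty":0,"tz":0.0005,"rx":0,"ry":0,"rz":-2,"claw":0.03},{"tx":0,"ty":0,"tz":0.0005,"rx":0,"ry":0,"rz":-2,"claw":0.03}])

```text
time_s: 11.1
eef_pos: [0.5395, 0.2523, 0.1075]
orientation: [-2.078, 0.276, 2.085]
ft_force: [1.6, 0.2, -2.8]
width: 0.458
```

```bash
python3 look.py
```

```text
t 11.1 p [0.5395 0.2523 0.1075] rv [-2.078  0.276  2.085] F [ 1.57  0.19 -2.76] T [-0.08 -0.3   0.04] w 39.8 j [ 0.71  0.47 -0.24 -0.   -0.86  0.6 ]
yaw y -105.05131702230301 tool x [-3.2e-03 -3.0e-04 -1.0e+00]
```

Call:
step_arm(rows=[{"tx":0,"ty":0,"tz":0.0004,"rx":0,"ry":0,"rz":-4,"claw":0.03},{"tx":0,"ty":0,"tz":0.0004,"rx":0,"ry":0,"rz":-4,"claw":0.03},{"tx":0,"ty":0,"tz":0.0004,"rx":0,"ry":0,"rz":-4,"claw":0.03},{"tx":0,"ty":0,"tz":0.0004,"rx":0,"ry":0,"rz":-4,"claw":0.03},{"tx":0,"ty":0,"tz":0.0004,"rx":0,"ry":0,"rz":-4,"claw":0.03},{"tx":0,"ty":0,"tz":0.0004,"rx":0,"ry":0,"rz":-4,"claw":0.03},{"tx":0,"ty":0,"tz":0.0004,"rx":0,"ry":0,"rz":-4,"claw":0.03},{"tx":0,"ty":0,"tz":0.0004,"rx":0,"ry":0,"rz":-4,"claw":0.03}])

```text
time_s: 11.9
eef_pos: [0.5397, 0.252, 0.1091]
orientation: [-1.72, 0.771, 1.728]
ft_force: [-0.0, 0.4, -2.4]
width: 0.457
```

```bash
python3 look.py
```

```text
t 11.9 p [0.5397 0.252  0.1091] rv [-1.72   0.771  1.728] F [-0.03  0.36 -2.45] T [ 0.03 -0.14  0.01] w 39.7 j [ 0.71  0.47 -0.24 -0.   -0.87  0.03]
yaw y -138.15489990798957 tool x [-4.e-03  7.e-04 -1.e+00]
```

Rise is about 0.048 mm/deg with a light lift of about 2.5 N, so I'll continue at that rate.

Call:
step_arm(rows=[{"tx":0,"ty":0,"tz":0.0004,"rx":0,"ry":-0.2,"rz":-5,"claw":0.03},{"tx":0,"ty":0,"tz":0.0004,"rx":0,"ry":0,"rz":-5,"claw":0.03},{"tx":0,"ty":0,"tz":0.0004,"rx":0,"ry":0,"rz":-5,"claw":0.03},{"tx":0,"ty":0,"tz":0.0004,"rx":0,"ry":0,"rz":-5,"claw":0.03},{"tx":0,"ty":0,"tz":0.0004,"rx":0,"ry":0,"rz":-5,"claw":0.03},{"tx":0,"ty":0,"tz":0.0004,"rx":0,"ry":0,"rz":-5,"claw":0.03},{"tx":0,"ty":0,"tz":0.0004,"rx":0,"ry":0,"rz":-5,"claw":0.03},{"tx":0,"ty":0,"tz":0.0004,"rx":0,"ry":0,"rz":-5,"claw":0.03}])

```text
time_s: 12.7
eef_pos: [0.5389, 0.2507, 0.111]
orientation: [-1.213, 1.21, 1.216]
ft_force: [0.8, 0.4, -1.3]
width: 0.455
```

```bash
python3 look.py
```

```text
t 12.7 p [0.5389 0.2507 0.111 ] rv [-1.213  1.21   1.216] F [ 0.82  0.42 -1.3 ] T [-0.    0.1  -0.02] w 39.6 j [ 0.71  0.46 -0.24 -0.   -0.87 -0.7 ]
yaw y -179.65243888057034 tool x [-0.0034 -0.0011 -1.    ]
```

Call:
step_arm(rows=[{"tx":0,"ty":0,"tz":0.0004,"rx":0,"ry":-0.2,"rz":-5,"claw":0.03},{"tx":0,"ty":0,"tz":0.0004,"rx":0,"ry":0,"rz":-5,"claw":0.03},{"tx":0,"ty":0,"tz":0.0004,"rx":0,"ry":0,"rz":-5,"claw":0.03},{"tx":0,"ty":0,"tz":0.0004,"rx":0,"ry":0,"rz":-5,"claw":0.03},{"tx":0,"ty":0,"tz":0.0004,"rx":0,"ry":0,"rz":-5,"claw":0.03},{"tx":0,"ty":0,"tz":0.0004,"rx":0,"ry":0,"rz":-5,"claw":0.03},{"tx":0,"ty":0,"tz":0.0004,"rx":0,"ry":0,"rz":-5,"claw":0.03},{"tx":0,"ty":0,"tz":0.0004,"rx":0,"ry":0,"rz":-5,"claw":0.03}])

```text
time_s: 13.5
eef_pos: [0.5374, 0.2495, 0.1131]
orientation: [-0.665, 1.472, 0.667]
ft_force: [0.7, -0.1, -2.5]
width: 0.457
```

```bash
python3 look.py wrist:w7
```

```text
t 13.5 p [0.5374 0.2495 0.1131] rv [-0.665  1.472  0.667] F [ 0.69 -0.06 -2.54] T [ 0.11 -0.08  0.  ] w 39.8 j [ 0.71  0.46 -0.24 -0.   -0.87 -1.42]
yaw y 138.8205073163691 tool x [-0.0055 -0.0017 -1.    ]
```

View pics/w7.png

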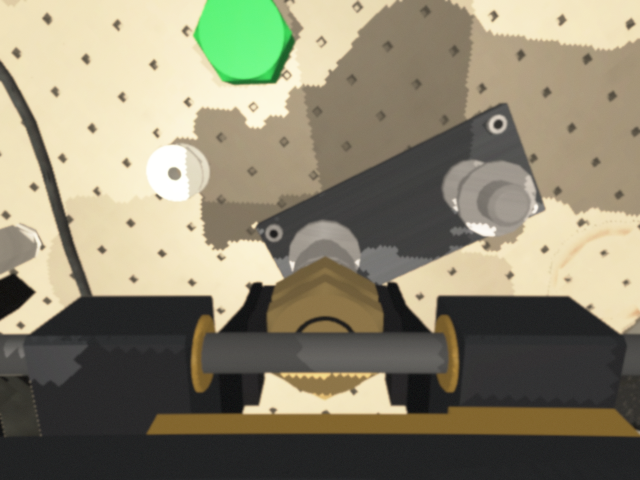

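169° turned. The TCP drift fits a cap axis at (0.539, 0.251), about 2.2 mm along the pads from the TCP. Next I'll turn a little more and feel with a lift.

Call:
step_arm(rows=[{"tx":0,"ty":0,"tz":0.0004,"rx":0,"ry":-0.3,"rz":-5,"claw":0.03},{"tx":0,"ty":0,"tz":0.0004,"rx":0,"ry":0,"rz":-5,"claw":0.03},{"tx":0,"ty":0,"tz":0.0004,"rx":0,"ry":0,"rz":-5,"claw":0.03},{"tx":0,"ty":0,"tz":0.0005,"rx":0,"ry":0,"rz":0,"claw":0.03},{"tx":0,"ty":0,"tz":0.0008,"rx":0,"ry":0,"rz":0,"claw":0.03},{"tx":0,"ty":0,"tz":0.0008,"rx":0,"ry":0,"rz":0,"claw":0.03},{"tx":0,"ty":0,"tz":0.0008,"rx":0,"ry":0,"rz":0,"claw":0.03},{"tx":0,"ty":0,"tz":0.0008,"rx":0,"ry":0,"rz":0,"claw":0.03}])

```text
time_s: 14.35
eef_pos: [0.5368, 0.2492, 0.1177]
orientation: [-0.465, 1.523, 0.463]
ft_force: [0.4, 0.4, -1.5]
width: 0.457
```

```bash
python3 look.py
```

```text
t 14.35 p [0.5368 0.2492 0.1177] rv [-0.465  1.523  0.463] F [ 0.43  0.45 -1.52] T [ 0.11 -0.02  0.02] w 39.8 j [ 0.71  0.45 -0.24  0.   -0.88 -1.69]
yaw y 123.94848032116839 tool x [-0.0021 -0.002  -1.    ]
```

Released: it rose 4.6 mm with only the cap's weight (1.5 N) on the wrist. I'll lift straight up.

Call:
step_arm(rows=[{"tx":0,"ty":0,"tz":0.004,"rx":0,"ry":0,"rz":0,"claw":0.03},{"tx":0,"ty":0,"tz":0.004,"rx":0,"ry":0,"rz":0,"claw":0.03},{"tx":0,"ty":0,"tz":0.005,"rx":0,"ry":0,"rz":0,"claw":0.03},{"tx":0,"ty":0,"tz":0.005,"rx":0,"ry":0,"rz":0,"claw":0.03},{"tx":0,"ty":0,"tz":0.007,"rx":0,"ry":0,"rz":0,"claw":0.03},{"tx":0,"ty":0,"tz":0.008,"rx":0,"ry":0,"rz":0,"claw":0.03},{"tx":0,"ty":0,"tz":0.008,"rx":0,"ry":0,"rz":0,"claw":0.03},{"tx":0,"ty":0,"tz":0,"rx":0,"ry":0,"rz":0,"claw":0.03}])

```text
time_s: 15.15
eef_pos: [0.5368, 0.2487, 0.1635]
orientation: [-0.466, 1.522, 0.464]
ft_force: [0.6, 0.5, -2.1]
width: 0.454
```

```bash
python3 look.py wrist:w8 side:s8 scene:c8
python3 - <<'E'
from h import *
for cam in('scene','side','wrist'):
    for t in ('fuel_stub','fuel_cap','fuel_cap_top'):
        for d in arm.place_of(t,cam)[:1]: print(cam,t,round(d['confidence'],2),c2w(cam,d['point']).round(4))
b=cv2.imread('pics/s8.png')[150:270,250:410]
cv2.imwrite('pics/s8z.png',cv2.resize(b,(800,600),interpolation=cv2.INTER_CUBIC))
E
```

```text
t 15.15 p [0.5368 0.2487 0.1635] rv [-0.466  1.522  0.464] F [ 0.6   0.53 -2.08] T [ 0.06 -0.    0.01] w 39.5 j [ 0.71  0.4  -0.19  0.   -0.98 -1.69]
yaw y 124.01736081670651 tool x [-0.0016 -0.0022 -1.    ]
scene fuel_stub 0.6 [0.4501 0.2742 0.0507]
scene fuel_cap 0.62 [0.5328 0.249  0.1338]
scene fuel_cap_top 0.85 [0.5359 0.2477 0.1664]
side fuel_stub 0.97 [0.4524 0.2753 0.0539]
side fuel_cap 0.7 [0.5424 0.253  0.1345]
side fuel_cap_top 0.62 [0.5375 0.2489 0.1691]
wrist fuel_stub 0.86 [0.4492 0.2752 0.0479]
wrist fuel_cap 0.71 [0.5388 0.249  0.1346]
```

View pics/w8.png

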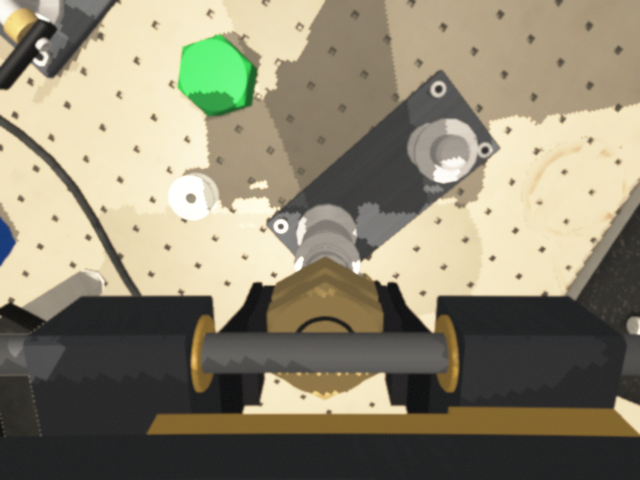

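View pics/s8z.png

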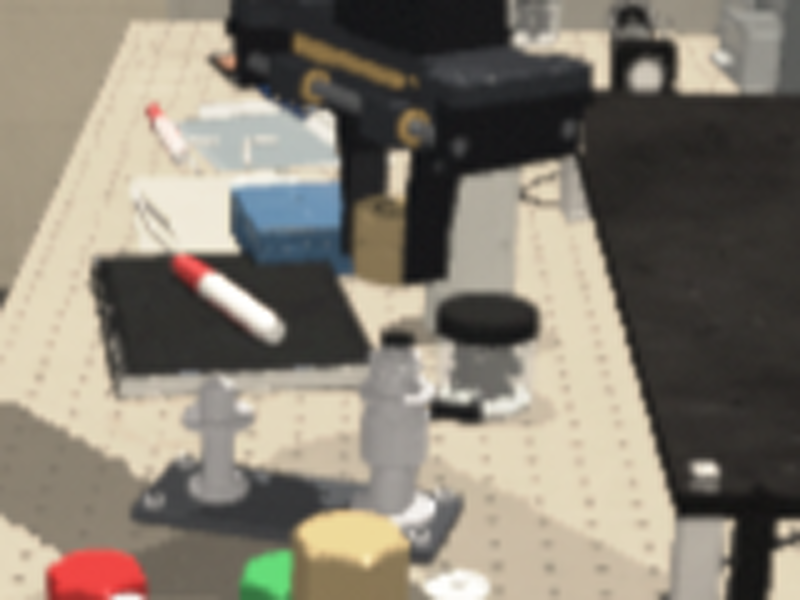

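The cap is clear: its rim is at z≈0.134, the spigot top is at 0.104, and the spigot shows bare at (398,350) in the zoomed side view. Next I'll measure the stub precisely from the wrist pictures.

Run:
```python
import cv2,numpy as np
a=cv2.imread('pics/w3.png')[110:190,186:266]; b=cv2.imread('pics/w8.png')[110:190,400:480]
cv2.imwrite('pics/zs.png',np.hstack([cv2.resize(x,(400,400),interpolation=cv2.INTER_CUBIC) for x in(a,b)]))
from h import *; import json
c=arm.calibration('wrist'); json.dump({k:np.array(v).tolist() for k,v in c.items()},open('c8.json','w'))
```

```text
(no output)
```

View pics/zs.png

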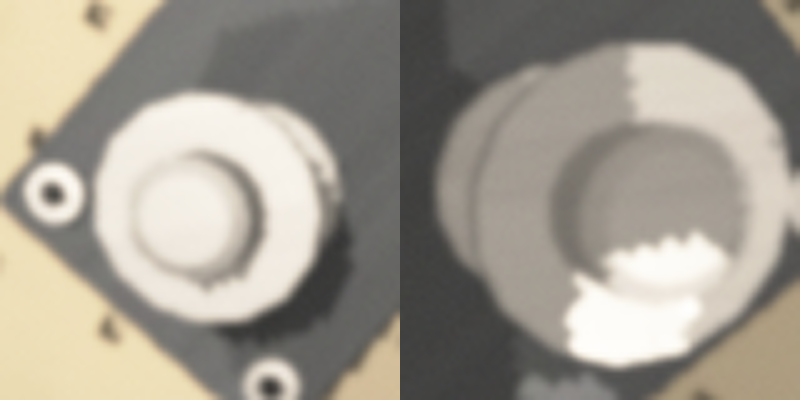

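Run:
```python
from h import *; import json
c3=json.load(open('c3.json'));c8=json.load(open('c8.json'))
print(ray(c3,[[186+41.7,110+41.5]],.05),ray(c8,[[446,150.7]],.05))
A=np.array([.539,.251])
for c,p in((c3,[227.7,151.5]),(c8,[446,150.7])):
    q=ray(c,[p],.05)[0,:2]; d=q-A; print(np.linalg.norm(d),A+d/np.linalg.norm(d)*.09)
# cap top in w3 corner fit .5397,.2508 (z .104)
c=arm.calibration('scene');s=arm.calibration('side')
print(proj(c,[.452,.2745,.05]),proj(s,[.452,.2745,.05]))
# spigot circle column: pix of column?
```

```text
[[0.45271372 0.27381005 0.05      ]] [[0.45148292 0.27325112 0.05      ]]
0.08925032156587946 [0.45198894 0.27400165]
0.09030144555124332 [0.45177507 0.27317684]
[[252.86470782 257.60210668]] [[292.92371083 232.43211061]]
```

Run:
```python
from h import *
y=np.radians([-51.8,-68.2,-92.8,-105,-138.2,-179.7,138.8,124]);P=np.array([[.5406,.2527],[.5408,.2522],[.5401,.2514],[.5395,.2523],[.5397,.252],[.5389,.2507],[.5374,.2495],[.5368,.2492]])
A=[];b=[]
for t,p in zip(y,P):
    c,s=np.cos(t),np.sin(t); A+=[[1,0,-c,s],[0,1,-s,-c]]; b+=list(p)
x,r,_,_=np.linalg.lstsq(np.array(A),np.array(b),rcond=None);print(x.round(4),(np.array(A)@x-b).round(4))
t=np.radians(124);e=np.array([np.cos(t)*x[2]-np.sin(t)*x[3],np.sin(t)*x[2]+np.cos(t)*x[3]]);print('e',e,'cap',[.5368,.2487]+e)
```

```text
[ 5.385e-01  2.516e-01  4.000e-04 -1.700e-03] [-0.001   0.0003 -0.0009  0.0004  0.0001  0.0005  0.0007 -0.0007  0.0002
 -0.0014  0.     -0.0008  0.0003  0.0006  0.0005  0.0011]
e [0.00118188 0.00128071] cap [0.53798188 0.24998071]
```

Call:
step_arm(rows=[{"tx":-0.015,"ty":0.004,"tz":0,"rx":0,"ry":0,"rz":0,"claw":0.03},{"tx":-0.015,"ty":0.004,"tz":0,"rx":0.1,"ry":-0.1,"rz":0,"claw":0.03},{"tx":-0.015,"ty":0.004,"tz":0,"rx":0,"ry":0,"rz":0,"claw":0.03},{"tx":-0.015,"ty":0.004,"tz":0,"rx":0,"ry":0,"rz":0,"claw":0.03},{"tx":-0.015,"ty":0.004,"tz":0,"rx":0,"ry":0,"rz":0,"claw":0.03},{"tx":-0.011,"ty":0.004,"tz":0,"rx":0,"ry":0,"rz":0,"claw":0.03},{"tx":0,"ty":0,"tz":0,"rx":0,"ry":0,"rz":0,"claw":0.03},{"tx":0,"ty":0,"tz":0,"rx":0,"ry":0,"rz":0,"claw":0.03}])

```text
time_s: 16.55
eef_pos: [0.4407, 0.2736, 0.1618]
orientation: [-0.467, 1.524, 0.466]
ft_force: [0.4, -0.2, -2.1]
width: 0.454
```

```bash
python3 look.py
```

```text
t 16.55 p [0.4407 0.2736 0.1618] rv [-0.467  1.524  0.466] F [ 0.43 -0.25 -2.07] T [-0.02 -0.02 -0.02] w 39.5 j [ 0.87  0.29 -0.37 -0.   -0.91 -1.84]
yaw y 124.12213068688085 tool x [-0.0032 -0.0017 -1.    ]
```

Call:
step_arm(rows=[{"tx":0.0095,"ty":-0.001,"tz":0,"rx":0.1,"ry":-0.2,"rz":0,"claw":0.03},{"tx":0,"ty":0,"tz":0,"rx":0,"ry":0,"rz":0,"claw":0.03},{"tx":0,"ty":0,"tz":-0.012,"rx":0,"ry":0,"rz":0,"claw":0.03},{"tx":0,"ty":0,"tz":-0.012,"rx":0,"ry":0,"rz":0,"claw":0.03},{"tx":0,"ty":0,"tz":-0.012,"rx":0,"ry":0,"rz":0,"claw":0.03},{"tx":0,"ty":0,"tz":-0.006,"rx":0,"ry":0,"rz":0,"claw":0.03},{"tx":0,"ty":0,"tz":0,"rx":0,"ry":0,"rz":0,"claw":0.03},{"tx":0,"ty":0,"tz":0,"rx":0,"ry":0,"rz":0,"claw":0.03}])

```text
time_s: 17.35
eef_pos: [0.4534, 0.2712, 0.1147]
orientation: [-0.464, 1.521, 0.462]
ft_force: [-0.4, 0.5, -1.6]
width: 0.46
```

```bash
python3 look.py scene:c9 side:s9 wrist:w9
python3 - <<'E'
import cv2,numpy as np
a=cv2.imread('pics/c9.png')[200:300,200:320];b=cv2.imread('pics/s9.png')[175:275,240:360]
cv2.imwrite('pics/z9.png',np.hstack([cv2.resize(x,(400,333),interpolation=cv2.INTER_CUBIC) for x in(a,b)]))
E
```

```text
t 17.35 p [0.4534 0.2712 0.1147] rv [-0.464  1.521  0.462] F [-0.41  0.53 -1.58] T [ 0.    0.02 -0.01] w 40.0 j [ 0.85  0.36 -0.41  0.   -0.8  -1.83]
yaw y 123.84795102774278 tool x [-3.0e-04 -1.3e-03 -1.0e+00]
```

View pics/z9.png

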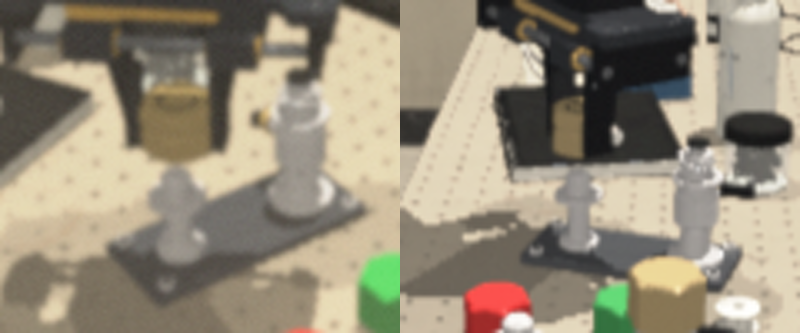

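View pics/w9.png

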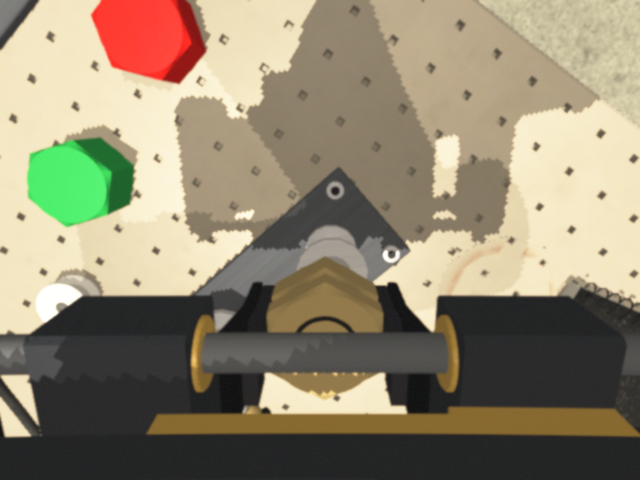

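The stub's shoulder shows 6 px right of the cap's centreline in the wrist view. That matches my computed offset, so I'll move by (−2.9, +1.4) mm and descend part of the way.

Call:
step_arm(rows=[{"tx":-0.0029,"ty":0.0014,"tz":0,"rx":0,"ry":0,"rz":0,"claw":0.03},{"tx":0,"ty":0,"tz":0,"rx":0,"ry":0,"rz":0,"claw":0.03},{"tx":0,"ty":0,"tz":-0.004,"rx":0,"ry":0,"rz":0,"claw":0.03},{"tx":0,"ty":0,"tz":-0.004,"rx":0,"ry":0,"rz":0,"claw":0.03},{"tx":0,"ty":0,"tz":-0.003,"rx":0,"ry":0,"rz":0,"claw":0.03},{"tx":0,"ty":0,"tz":0,"rx":0,"ry":0,"rz":0,"claw":0.03},{"tx":0,"ty":0,"tz":0,"rx":0,"ry":0,"rz":0,"claw":0.03},{"tx":0,"ty":0,"tz":0,"rx":0,"ry":0,"rz":0,"claw":0.03}])

```text
time_s: 18.3
eef_pos: [0.4507, 0.2737, 0.1047]
orientation: [-0.462, 1.518, 0.464]
ft_force: [0.1, 0.0, -1.6]
width: 0.46
```

```bash
python3 look.py scene:c10 side:s10 wrist:w10
python3 - <<'E'
from h import *
a=cv2.imread('pics/c10.png');b=cv2.imread('pics/s10.png');w=cv2.imread('pics/w10.png')
s=arm.get_state();p=np.array(s['eef_pos']);e=[.0013,.0012]
t=np.linspace(0,2*np.pi,40)
def circ(im,cam,x,y,z,r,col):
    q=proj(arm.calibration(cam),np.c_[x+r*np.cos(t),y+r*np.sin(t),np.full(40,z)]); cv2.polylines(im,[np.round(q*8).astype(np.int32)],True,col,1,shift=3)
for im,cam in((a,'scene'),(b,'side'),(w,'wrist')):
    circ(im,cam,.4518,.2738,.05,.018,(0,0,255)); circ(im,cam,.4518,.2738,.066,.0095,(0,0,255)); circ(im,cam,p[0]+e[0],p[1]+e[1],p[2]-.0295,.020,(255,0,0))
A=[cv2.resize(a[200:280,215:295],(400,400),interpolation=cv2.INTER_CUBIC),cv2.resize(b[185:265,250:330],(400,400),interpolation=cv2.INTER_CUBIC)]
cv2.imwrite('pics/z10.png',np.hstack(A)); cv2.imwrite('pics/w10o.png',cv2.resize(w[200:420,230:420],(690,600)*1)[:600])
E
```

```text
t 18.3 p [0.4507 0.2737 0.1047] rv [-0.462  1.518  0.464] F [ 0.15  0.01 -1.57] T [ 0.06  0.04 -0.04] w 40.0 j [ 0.85  0.37 -0.42  0.   -0.77 -1.83]
yaw y 123.89060179062716 tool x [ 0.0026  0.0018 -1.    ]
```

View pics/z10.png

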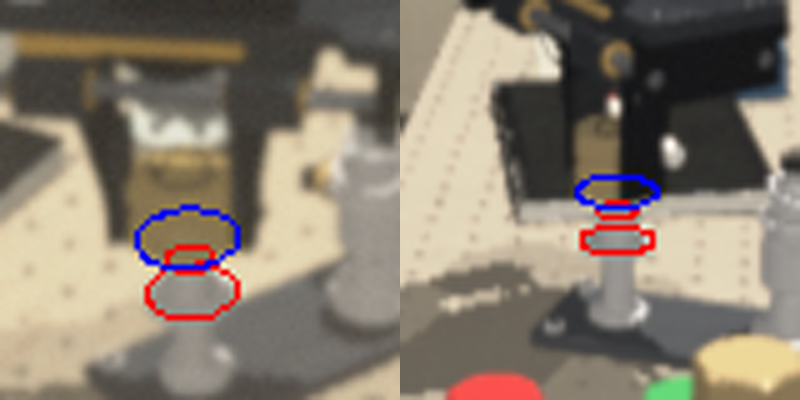

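View pics/w10o.png

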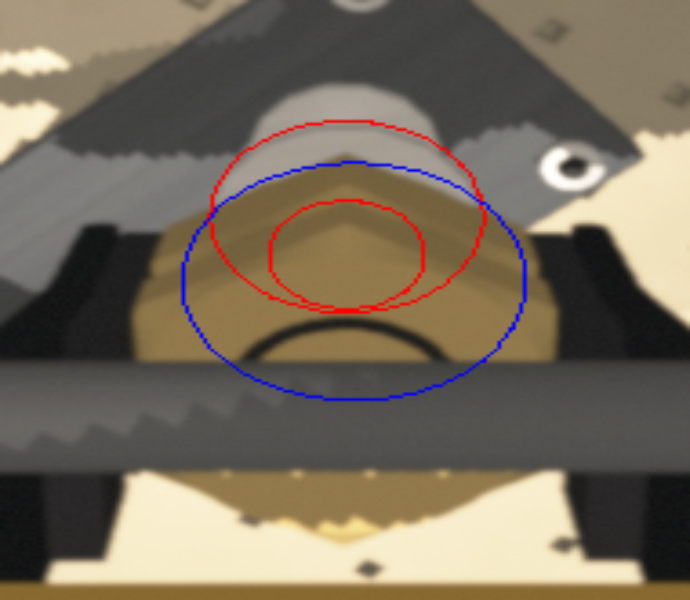

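Run:
```python
from h import *
a=cv2.imread('pics/c10.png')
z=cv2.resize(a[205:280,215:290],(600,600),interpolation=cv2.INTER_CUBIC)
c=arm.calibration('scene')
r=.04/np.sqrt(3)
for zz,col in((.0752,(255,0,0)),(.1072,(0,255,0))):
    an=np.radians(124-30)+np.arange(6)*np.pi/3
    q=(proj(c,np.c_[.4520+r*np.cos(an),.2749+r*np.sin(an),np.full(6,zz)])-[215,205])*8+4
    cv2.polylines(z,[q.astype(np.int32)],True,col,1)
t=np.linspace(0,2*np.pi,40)
for zz,rr in((.05,.018),(.066,.0095)):
    q=(proj(c,np.c_[.4518+rr*np.cos(t),.2738+rr*np.sin(t),np.full(40,zz)])-[215,205])*8+4
    cv2.polylines(z,[q.astype(np.int32)],True,(0,0,255),1)
cv2.imwrite('pics/z10b.png',z)
```

```text
(no output)
```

View pics/z10b.png

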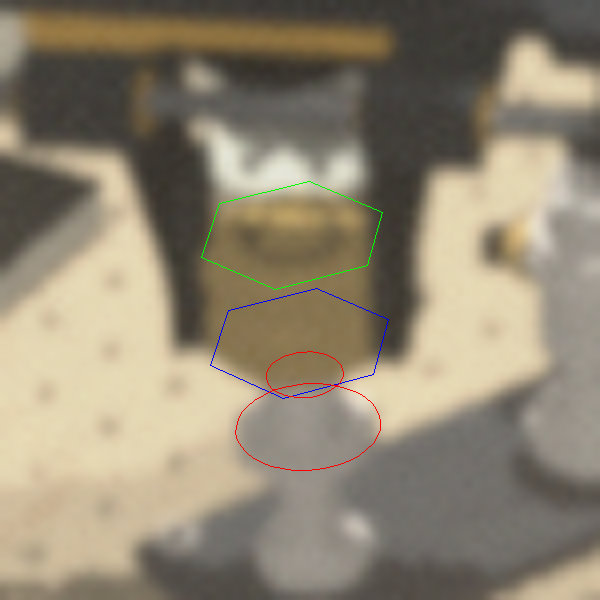

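Overlays agree within about 1 mm laterally, which is inside the 2 mm of room. I'll descend slowly and watch the force.

Call:
step_arm(rows=[{"tx":0,"ty":-0.0004,"tz":0,"rx":-0.1,"ry":0.2,"rz":0,"claw":0.03},{"tx":0,"ty":0,"tz":-0.002,"rx":0,"ry":0,"rz":0,"claw":0.03},{"tx":0,"ty":0,"tz":-0.002,"rx":0,"ry":0,"rz":0,"claw":0.03},{"tx":0,"ty":0,"tz":-0.002,"rx":0,"ry":0,"rz":0,"claw":0.03},{"tx":0,"ty":0,"tz":-0.002,"rx":0,"ry":0,"rz":0,"claw":0.03},{"tx":0,"ty":0,"tz":-0.002,"rx":0,"ry":0,"rz":0,"claw":0.03},{"tx":0,"ty":0,"tz":-0.001,"rx":0,"ry":0,"rz":0,"claw":0.03},{"tx":0,"ty":0,"tz":-0.001,"rx":0,"ry":0,"rz":0,"claw":0.03}])

```text
time_s: 19.25
eef_pos: [0.4509, 0.2734, 0.0919]
orientation: [-0.463, 1.521, 0.464]
ft_force: [0.2, -0.1, -1.2]
width: 0.458
```

```bash
python3 look.py
```

```text
t 19.25 p [0.4509 0.2734 0.0919] rv [-0.463  1.521  0.464] F [ 0.19 -0.06 -1.2 ] T [-0.    0.03  0.01] w 39.9 j [ 0.85  0.39 -0.43 -0.   -0.75 -1.83]
yaw y 123.89205555822443 tool x [-7.e-04  5.e-04 -1.e+00]
```

Call:
step_arm(rows=[{"tx":0,"ty":0,"tz":-0.0015,"rx":0,"ry":0,"rz":0,"claw":0.03},{"tx":0,"ty":0,"tz":-0.0015,"rx":0,"ry":0,"rz":0,"claw":0.03},{"tx":0,"ty":0,"tz":-0.0015,"rx":0,"ry":0,"rz":0,"claw":0.03},{"tx":0,"ty":0,"tz":-0.0015,"rx":0,"ry":0,"rz":0,"claw":0.03},{"tx":0,"ty":0,"tz":-0.001,"rx":0,"ry":0,"rz":0,"claw":0.03},{"tx":0,"ty":0,"tz":-0.001,"rx":0,"ry":0,"rz":0,"claw":0.03},{"tx":0,"ty":0,"tz":-0.001,"rx":0,"ry":0,"rz":0,"claw":0.03},{"tx":0,"ty":0,"tz":0,"rx":0,"ry":0,"rz":0,"claw":0.03}])

```text
time_s: 20.05
eef_pos: [0.4509, 0.2734, 0.0821]
orientation: [-0.463, 1.521, 0.464]
ft_force: [-0.9, -1.0, -1.9]
width: 0.459
```

```bash
python3 look.py
```

```text
t 20.05 p [0.4509 0.2734 0.0821] rv [-0.463  1.521  0.464] F [-0.91 -1.01 -1.94] T [ 0.08  0.07 -0.03] w 40.0 j [ 0.85  0.41 -0.44 -0.   -0.72 -1.83]
yaw y 123.89476820714599 tool x [-8.e-04  4.e-04 -1.e+00]
```

Still free. The last few millimetres go in small steps, until contact.

Call:
step_arm(rows=[{"tx":0,"ty":0,"tz":-0.0006,"rx":0,"ry":0,"rz":0,"claw":0.03},{"tx":0,"ty":0,"tz":-0.0006,"rx":0,"ry":0,"rz":0,"claw":0.03},{"tx":0,"ty":0,"tz":-0.0006,"rx":0,"ry":0,"rz":0,"claw":0.03},{"tx":0,"ty":0,"tz":-0.0005,"rx":0,"ry":0,"rz":0,"claw":0.03},{"tx":0,"ty":0,"tz":-0.0005,"rx":0,"ry":0,"rz":0,"claw":0.03},{"tx":0,"ty":0,"tz":-0.0005,"rx":0,"ry":0,"rz":0,"claw":0.03},{"tx":0,"ty":0,"tz":-0.0005,"rx":0,"ry":0,"rz":0,"claw":0.03},{"tx":0,"ty":0,"tz":-0.0005,"rx":0,"ry":0,"rz":0,"claw":0.03}])

```text
time_s: 20.85
eef_pos: [0.451, 0.2736, 0.0787]
orientation: [-0.464, 1.521, 0.464]
ft_force: [-2.1, -1.4, 3.4]
width: 0.455
```

```bash
python3 look.py
```

```text
t 20.85 p [0.451  0.2736 0.0787] rv [-0.464  1.521  0.464] F [-2.12 -1.43  3.41] T [-0.15  0.63 -0.  ] w 39.6 j [ 0.85  0.41 -0.44 -0.   -0.72 -1.83]
yaw y 123.93144210093683 tool x [-2.e-04  4.e-04 -1.e+00]
```

Contact at about 3.4 N, with a slight side load of (−2, −1.4) N. I'll ease sideways with it and feel down once more.

Call:
step_arm(rows=[{"tx":-0.0006,"ty":-0.0004,"tz":0,"rx":0,"ry":0,"rz":0,"claw":0.03},{"tx":-0.0006,"ty":-0.0004,"tz":0,"rx":0,"ry":0,"rz":0,"claw":0.03},{"tx":0,"ty":0,"tz":-0.0004,"rx":0,"ry":0,"rz":0,"claw":0.03},{"tx":0,"ty":0,"tz":-0.0004,"rx":0,"ry":0,"rz":0,"claw":0.03},{"tx":0,"ty":0,"tz":-0.0004,"rx":0,"ry":0,"rz":0,"claw":0.03},{"tx":0,"ty":0,"tz":-0.0004,"rx":0,"ry":0,"rz":0,"claw":0.03},{"tx":0,"ty":0,"tz":-0.0004,"rx":0,"ry":0,"rz":0,"claw":0.03},{"tx":0,"ty":0,"tz":-0.0004,"rx":0,"ry":0,"rz":0,"claw":0.03}])

```text
time_s: 21.65
eef_pos: [0.4502, 0.2732, 0.0787]
orientation: [-0.464, 1.518, 0.465]
ft_force: [-1.7, -1.0, 5.4]
width: 0.457
```

```bash
python3 look.py scene:c11 side:s11;  python3 - <<'E'
import cv2,numpy as np
a=cv2.imread('pics/c11.png')[200:280,215:295];b=cv2.imread('pics/s11.png')[185:265,250:330]
cv2.imwrite('pics/z11.png',np.hstack([cv2.resize(x,(400,400),interpolation=cv2.INTER_CUBIC) for x in(a,b)]))
E
```

```text
t 21.65 p [0.4502 0.2732 0.0787] rv [-0.464  1.518  0.465] F [-1.72 -1.03  5.37] T [-0.19  0.68  0.02] w 39.8 j [ 0.85  0.41 -0.45  0.   -0.71 -1.83]
yaw y 123.98879756537609 tool x [ 0.0019  0.0017 -1.    ]
```

View pics/z11.png

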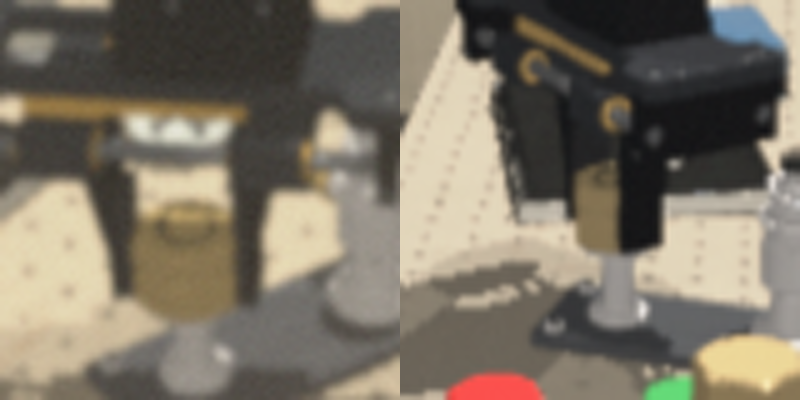

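Height is firm at 0.0787 and the shoulder is hidden under the rim, so the cap is home. I'll relax and open.

Call:
step_arm(rows=[{"tx":0,"ty":0,"tz":0.0002,"rx":0,"ry":0,"rz":0,"claw":0.03},{"tx":0,"ty":0,"tz":0,"rx":0,"ry":0,"rz":0,"claw":0.042},{"tx":0,"ty":0,"tz":0,"rx":0,"ry":0,"rz":0,"claw":0.046},{"tx":0,"ty":0,"tz":0,"rx":0,"ry":0,"rz":0,"claw":0.055},{"tx":0,"ty":0,"tz":0,"rx":0,"ry":0,"rz":0,"claw":0.065},{"tx":0,"ty":0,"tz":0,"rx":0,"ry":0,"rz":0,"claw":0.075},{"tx":0,"ty":0,"tz":0,"rx":0,"ry":0,"rz":0,"claw":0.075},{"tx":0,"ty":0,"tz":0,"rx":0,"ry":0,"rz":0,"claw":0.075}])

```text
time_s: 22.55
eef_pos: [0.4507, 0.2735, 0.0777]
orientation: [-0.463, 1.517, 0.465]
ft_force: [-0.5, 0.5, 0.2]
width: 0.834
```

```bash
python3 look.py scene:c12 side:s12 wrist:w12;  python3 - <<'E'
import cv2,numpy as np
a=cv2.imread('pics/c12.png')[200:280,215:295];b=cv2.imread('pics/s12.png')[185:265,250:330]
cv2.imwrite('pics/z12.png',np.hstack([cv2.resize(x,(400,400),interpolation=cv2.INTER_CUBIC) for x in(a,b)]))
E
```

```text
t 22.55 p [0.4507 0.2735 0.0777] rv [-0.463  1.517  0.465] F [-0.5   0.49  0.24] T [-0.02 -0.   -0.01] w 72.5 j [ 0.85  0.41 -0.45  0.   -0.71 -1.83]
yaw y 123.96658554718826 tool x [ 0.0025  0.0025 -1.    ]
```

View pics/z12.png

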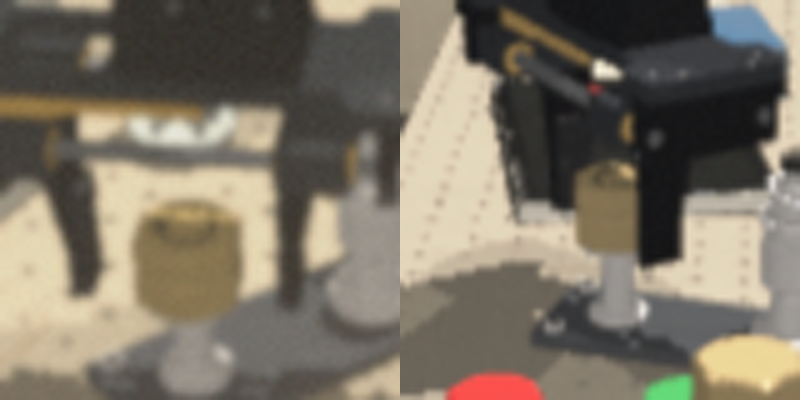

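View pics/w12.png

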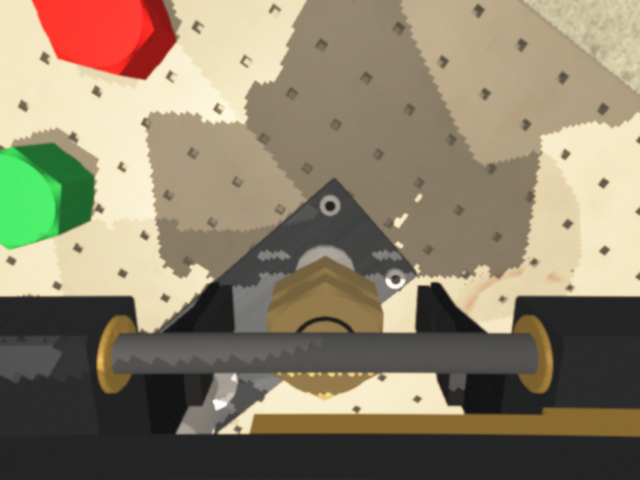

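The cap stands upright on the stub and the fingers are clear. I'll raise straight up.

Call:
step_arm(rows=[{"tx":0,"ty":0,"tz":0.005,"rx":0,"ry":0,"rz":0,"claw":0.08},{"tx":0,"ty":0,"tz":0.01,"rx":0,"ry":0,"rz":0,"claw":0.08},{"tx":0,"ty":0,"tz":0.015,"rx":0,"ry":0,"rz":0,"claw":0.08},{"tx":0,"ty":0,"tz":0.02,"rx":0,"ry":0,"rz":0,"claw":0.08},{"tx":0,"ty":0,"tz":0.03,"rx":0,"ry":0,"rz":0,"claw":0.08},{"tx":0,"ty":0,"tz":0.03,"rx":0,"ry":0,"rz":0,"claw":0.08},{"tx":0,"ty":0,"tz":0.02,"rx":0,"ry":0,"rz":0,"claw":0.08},{"tx":0,"ty":0,"tz":0,"rx":0,"ry":0,"rz":0,"claw":0.08}])

```text
time_s: 23.5
eef_pos: [0.4504, 0.2728, 0.2179]
orientation: [-0.463, 1.514, 0.466]
ft_force: [1.0, 0.5, 0.2]
width: 0.921
```

```bash
python3 look.py scene:c13 side:s13;  python3 - <<'E'
from h import *
a=cv2.imread('pics/c13.png')[200:280,215:295];b=cv2.imread('pics/s13.png')[185:265,250:330]
cv2.imwrite('pics/z13.png',np.hstack([cv2.resize(x,(400,400),interpolation=cv2.INTER_CUBIC) for x in(a,b)]))
for cam in('scene','side'):
    for t in ('fuel_cap','fuel_cap_top'):
        for d in arm.place_of(t,cam)[:1]: print(cam,t,round(d['confidence'],2),c2w(cam,d['point']).round(4))
E
```

```text
t 23.5 p [0.4504 0.2728 0.2179] rv [-0.463  1.514  0.466] F [1.02 0.48 0.19] T [0.07 0.08 0.01] w 80.1 j [ 0.85  0.24 -0.28  0.   -1.04 -1.83]
yaw y 123.99678810290908 tool x [ 0.0052  0.004  -1.    ]
scene fuel_cap 0.69 [0.4492 0.276  0.0446]
scene fuel_cap_top 0.88 [0.4514 0.2733 0.0824]
side fuel_cap 0.53 [0.4529 0.2769 0.0497]
side fuel_cap_top 0.49 [0.4518 0.2747 0.0851]
```

View pics/z13.png

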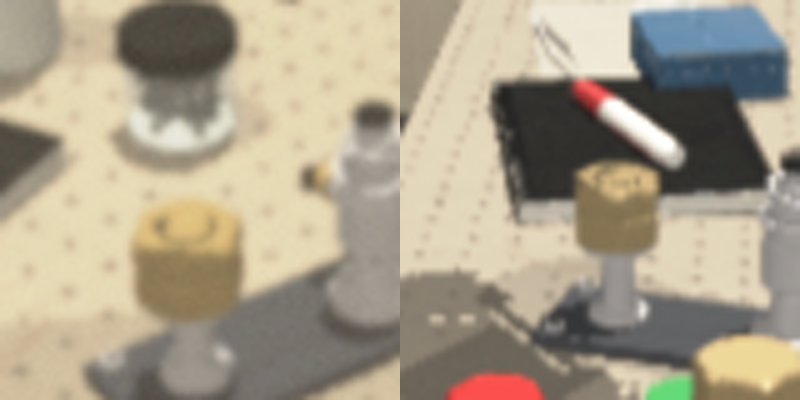

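View pics/s13.png

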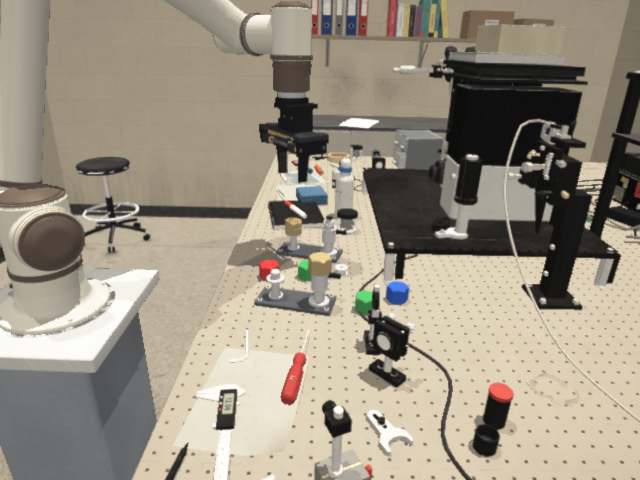

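The cap sits level on the stub (side view 293,227): the top reads z≈0.083 and the rim about 0.05, so it is home. The air cap and the bystanders are where they were. Handing in.

```bash
python3 -c "
from bench import arm; print(arm.sign_off())"
```

```text
the job is handed in; nothing more can be done
None
```

The fuel cap is off its outlet and sits on its parking stub, open end down. I handed the job in at about 24 s of the 58 s allowed.

- **Which cap:** the left outlet's cap has the notched corners and the clockwise arrow, seen in the scene and wrist pictures.
- **Unscrewing:** I gripped it once across the flats at 18 N and turned it clockwise about 184°. I rose with it, nearly 3 mm per sixth of a turn. The force readings between moves stayed under about 3 N. A light lift then showed it had let go, with only its weight on the wrist.
- **Rise early on:** over the first 41° the gripper rose only 0.9 mm, less than the thread should have given. The cap may have slid up about 1 mm in the jaws; no strain showed in the readings.
- **Setting down:** I lowered it over the pin until it stopped at about 5 N, with a side load of 2–3 N from the pin, which I eased.
- **Last checks:**
    - After I opened the gripper and rose clear, both cameras showed the cap upright, its rim hiding the shoulder.
    - The cameras put the top at 82–85 mm (82 expected) and the rim at 45–50 mm (50 expected). The 45 mm is a few millimetres off, about the network's error.
    - The side picture showed the air cap and the things around as before; I did not measure their positions again. The robot was touching nothing.

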